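# Cull moulded test plaques and rack the sound ones

## Task

Take the steel clamp bar off the slotted specimen rack and lay it on the black rubber mat. Then stand every sound grey plaque in the rack on a short end, one to a slot, fully down in the slot and roughly centred across the rack, and put every faulty piece (too short, corner broken out, or bent) in the white reject bin. Leave the bottle, the jar, the plate on its shaft and the screwdriver alone.

Things in the scene. Friction and masses are not known exactly. Their poses are not given: they have to be found in the camera images.
- plaque0: Sound moulded test plaque, flat grey plastic, 80 (x) x 40 (y) x 8 (z) mm, about 32 g; starts lying flat on the bench; origin at the centre of its 80 x 40 underside, z normal to the face. May be absent.
- plaque1: Sound moulded test plaque, flat grey plastic, 80 (x) x 40 (y) x 8 (z) mm, about 32 g; starts lying flat on the bench; origin at the centre of its 80 x 40 underside, z normal to the face. May be absent.
- plaque2: Sound moulded test plaque, flat grey plastic, 80 (x) x 40 (y) x 8 (z) mm, about 32 g; starts lying flat on the bench; origin at the centre of its 80 x 40 underside, z normal to the face. May be absent.
- plaque3: Sound moulded test plaque, flat grey plastic, 80 (x) x 40 (y) x 8 (z) mm, about 32 g; starts lying flat on the bench; origin at the centre of its 80 x 40 underside, z normal to the face. May be absent.
- short: Faulty piece, same grey plastic: short, 50 (x) x 40 (y) x 8 (z) mm; origin at the centre of its underside. May be absent.
- short2: Faulty piece, same grey plastic: short, 50 (x) x 40 (y) x 8 (z) mm; origin at the centre of its underside. May be absent.
- chipped: Faulty piece, same grey plastic: 80 (x) x 40 (y) x 8 (z) mm with one corner broken out, 28 mm of the length by 18 mm of the width, at +x +y; full width from x = -40 to +12 mm; origin at the centre of the underside of the whole outline. May be absent.
- bent: Faulty piece, same grey plastic: an 80 x 40 (y) x 8 mm plaque bent 30 degrees across its middle, lying like a low roof with the fold along y; ends on the bench, the top of the fold about 19 mm up; about 80 mm long overall; origin between its two ends at the level they rest on, below the fold. May be absent.
- rack: Fixed aluminium rack, 196 x 70 (y) mm, left or right: 6 mm floor slab, six walls 8.5 mm thick, 70 wide; walls and slots lean 30 deg from vertical, tops towards the rack's +x (away from the robot), top edges 43 mm above the bench. Five slots 14 mm wide (square to the walls), 40 deep along the lean, open at the sides, 26 apart along x. Origin: underside, below the middle slot. Yaw within 9 deg.
- slot0 (a point): Centre of the floor of slot 0 (0 nearest the robot, 4 farthest), 6 mm above the bench; axes as the rack's. The slot runs up from here towards the rack's (sin 30, 0, cos 30).
- slot1 (a point): Centre of the floor of slot 1 (0 nearest the robot, 4 farthest), 6 mm above the bench; axes as the rack's. The slot runs up from here towards the rack's (sin 30, 0, cos 30).
- slot2 (a point): Centre of the floor of slot 2 (0 nearest the robot, 4 farthest), 6 mm above the bench; axes as the rack's. The slot runs up from here towards the rack's (sin 30, 0, cos 30).
- slot3 (a point): Centre of the floor of slot 3 (0 nearest the robot, 4 farthest), 6 mm above the bench; axes as the rack's. The slot runs up from here towards the rack's (sin 30, 0, cos 30).
- slot4 (a point): Centre of the floor of slot 4 (0 nearest the robot, 4 farthest), 6 mm above the bench; axes as the rack's. The slot runs up from here towards the rack's (sin 30, 0, cos 30).
- clamp: Loose steel torsion clamp bar, 110 (x) x 24 (y) x 22 (z) mm, about 250 g, with two dark screw heads 16 mm across and 6 mm high on top, 42 mm either side of the middle; starts lying along the top of the rack over its slots; origin at the centre of its underside.
- bin: Fixed white open reject bin, 190 (x) x 140 (y) x 45 (z) mm, walls and floor 5 mm; origin at the centre of its underside; left or right, on the other side from the rack.
- mat: Fixed thin black rubber mat, 80 (x) x 140 (y) x 3 (z) mm, beyond the pieces; origin at the centre of its underside.
- fluid: Bystander: amber bottle, 56 mm across, 130 mm high; origin at its base.
- jar: Bystander: white jar, 64 mm across, 80 mm high; origin at its base.
- geometry: Bystander: steel rheometer plate on a shaft, 40 mm across at the foot, 100 mm high; origin at its base.
- driver: Bystander: black-handled screwdriver lying on the bench; origin on its underside.
There are look-alikes about, which are no part of the job. What is shaped like the plaque0 but blue is not meant. Leave any turquoise look-alike of the plaque3 alone.

How it is judged (in metres and radians):
On the way:
1. the clamp bar lies on the mat (x of clamp in the frame of mat between -0.035 and 0.035 m and y of clamp in the frame of mat between -0.065 and 0.065 m and height (world z) of clamp below 0.04 m and linear speed of clamp below 0.02 m/s), for 0.2 s.
At the end, for the whole second after the job is handed in: Clamp middle over the mat, 5 mm inside its edges. Each sound plaque rests on a slot floor on a short end (origin 28-50 mm above the rack's underside), leaning 17-49 deg, turned under 14 deg from the slot, within 25 mm of mid-width. Each faulty piece rests in the bin. Absent ones do not count (all of step 1 and x of plaque0 in the frame of rack between -0.06 and 0.1 m and y of plaque0 in the frame of rack between -0.025 and 0.025 m and z of plaque0 in the frame of rack between 0.028 and 0.05 m and angle between the x axis of plaque0 and the z axis of rack, either way round between 0.3 and 0.85 rad and angle between the y axis of each of plaque0, plaque1, plaque2, plaque3 and the y axis of rack, either way round below 0.25 rad and linear speed of each of plaque0, plaque1, plaque2, plaque3, short, short2, chipped, bent below 0.02 m/s and x of plaque1 in the frame of rack between -0.06 and 0.1 m and y of plaque1 in the frame of rack between -0.025 and 0.025 m and z of plaque1 in the frame of rack between 0.028 and 0.05 m and angle between the x axis of plaque1 and the z axis of rack, either way round between 0.3 and 0.85 rad and x of plaque2 in the frame of rack between -0.06 and 0.1 m and y of plaque2 in the frame of rack between -0.025 and 0.025 m and z of plaque2 in the frame of rack between 0.028 and 0.05 m and angle between the x axis of plaque2 and the z axis of rack, either way round between 0.3 and 0.85 rad and x of plaque3 in the frame of rack between -0.06 and 0.1 m and y of plaque3 in the frame of rack between -0.025 and 0.025 m and z of plaque3 in the frame of rack between 0.028 and 0.05 m and angle between the x axis of plaque3 and the z axis of rack, either way round between 0.3 and 0.85 rad and x of short in the frame of bin between -0.09 and 0.09 m and y of short in the frame of bin between -0.065 and 0.065 m and z of each of short, short2, chipped, bent in the frame of bin below 0.05 m and x of short2 in the frame of bin between -0.09 and 0.09 m and y of short2 in the frame of bin between -0.065 and 0.065 m and x of chipped in the frame of bin between -0.09 and 0.09 m and y of chipped in the frame of bin between -0.065 and 0.065 m and x of bent in the frame of bin between -0.09 and 0.09 m and y of bent in the frame of bin between -0.065 and 0.065 m); the robot touches nothing.
It fails at once if the bystander fluid is shifted more than 30 mm (distance of fluid from where it was at the start of the episode above 0.03 m).
It fails at once if the bystander jar is shifted more than 30 mm (distance of jar from where it was at the start of the episode above 0.03 m).
It fails at once if the bystander geometry is shifted more than 30 mm (distance of geometry from where it was at the start of the episode above 0.03 m).
It fails at once if the bystander driver is shifted more than 30 mm (distance of driver from where it was at the start of the episode above 0.03 m).
Of plaque0, plaque1, plaque2, plaque3 only 3 to 4 are there at a start; the rules pass over those that are not, and their reading is None.
Of short, short2, chipped, bent only 3 to 4 are there at a start; the rules pass over those that are not, and their reading is None.
At some moment in a run one of short, short2, chipped, bent may be knocked a few centimetres aside while the robot is not near it.
Once in a run the grip may slacken for a moment while it holds something.
It also fails if it takes over 210 s, if anything falls off the work surface, if the arm or the gripper's body presses on something with over 40 N, if the wrist force passes 120 N, or if a joint passes its speed limit or range.

## Robot

A 6-joint arm with a two-finger parallel gripper is mounted at the origin on the work surface. World frame = base frame: x ahead of the robot, y to its left, z up, the work surface at z = 0. Lengths are in mm, angles in rad, forces in N, time in s.
With the tool pointing down it reaches from about 325 to 1000 mm from the base axis. Payload 5.1 kg.
Tool frame: the origin (TCP) lies midway between the tips of the shut fingers; the grasp point (between the pads) lies ctrl.tcp_to_grasp behind it (ctrl.tcp_to_grasp is the distance from the TCP to the grasp point, in mm); z points along the fingers, y is the line along which they close (so a half turn about z gives the same grasp; the last joint's range is limited). The gripper opens to 85 mm and grips with 20 to 120 N. Pads are 22 mm wide; open, the fingers measure 114 mm over their backs; the gripper's body (76 mm by 85 mm) begins 54 mm behind the grasp point. The pads swing forward as they close: fully open they stand 13 mm farther back than shut.
Start: joints at [-1.431, 0.124, 1.65, -0, 1.367, -0.083], TCP at [143.593, -633.929, 231.322] pointing down, gripper open.
Joint ranges: [-2.61, 2.61], [-1.02, 2.33], [0.03, 2.71], [-1.35, 4.49], [0.32, 2.68], [-2.91, 2.91]. Speed limits (rad/s): [2.57, 2.57, 3.14, 3.14, 3.14, 3.14].

## Interface

Orientations are given as a unit quaternion [x, y, z, w].
In Python, from plant import ctrl, cams, order gives the robot as it stands. The module is installed in compiled form; this text tells all that it offers.
- The arm moves only by the shell command python3 -m creep 'ROWS'. ROWS is JSON, a list of rows, each a list of 3 entries, a list of its own where there are three numbers: the opening, from 0 (shut) to 1 (fully open), then the shift along the tool's x, y, z in m, then the turn, a rotation vector about the tool's x, y, z in degrees. In form: [[fingers, [x, y, z], [wx, wy, wz]], ...]. A call has 1 to 8 rows; each row is the pose to reach, as a shift and turn from the pose commanded when the call began, along the tool's axes at that moment; what a row does not reach only later rows make up. A row lasts 1/8 s, in which the tool goes at most 62.5 mm and 10.7 degrees, less where a joint would pass 70% of its speed; a pose out of reach is approached as far as the arm can. A call with a gripper value outside its range is refused whole. The fingers move at their own pace and stop on an object; the grip force is fixed at half the most. Time passes only in rows, so rows that repeat a pose let the fingers close. It gives the time, the measured TCP pose, the force, the opening and the grip force at its end, in the units of the state.
- ctrl.state(): the state, without advancing time (a new reading comes with each control period).
- cams.camera(name): name is "scene" or "top"; returns (picture, depth): 480x640x3 uint8, blue, green, red; 480x640 float32, mm along the optical axis (not along the pixel's ray), 0 where there is no reading.
- cams.get_calibration(name): a dict with "vfov" (degrees; the focal length in pixels is half the picture's height over the tangent of half this angle, whatever the lens; pixels are square), "cx", "cy" (the principal point, pixels), "extrinsics" (4x4, takes a point from world to camera coordinates). Camera axes: x right, y down, z forward; pixel columns grow to the right and rows downward; lengths in mm; the calibration is good to about 2 mm. A picture is of the moment at which its call begins. get_calibration takes no time and is no camera call.
- order.sign_off(): hands the job in; it is judged then, once.
The state is a dict: "time_s": time; "qpos": joint angles; "joint_vel": joint speeds; "effort": joint torques, N m; "eef_pos": TCP position; "tool_rot": TCP orientation; "force": force on the tool from outside, world axes, zero at the start; "wrist_torque": the same for the moment, N m; "opening": opening from 0.0 (shut) to 1.0 (fully open); "grasp_force": force on a finger pad.
Only numpy, scipy, OpenCV 4.12 (cv2) and the standard library are available. Lean on these libraries where they do the work, as an engineer would, in place of code of your own. Each camera call takes 0.05 s, during which the arm holds its last target. There are 200 camera calls.

## Working session

There is one attempt and no reset: what is moved stays moved. The work goes in short steps, Python scripts to look and compute and a shell command to move; the robot and the scene stay as the last step left them, time stands still between calls to the robot, and variables do not carry over. Pictures are saved under pics/ and viewed, at most 14 in all, crops included, and the job is handed in when it is done.

```bash
mkdir -p pics; cat > h.py <<'E'
import numpy as np,cv2
from plant import ctrl,cams,order
from scipy.spatial.transform import Rotation as R
def K(n):
    c=cams.get_calibration(n); return 240/np.tan(np.radians(c['vfov']/2)),c['cx'],c['cy'],np.array(c['extrinsics'])
def cloud(n,d):
    f,cx,cy,E=K(n); v,u=np.mgrid[:480,:640]
    p=np.stack([(u-cx)/f*d,(v-cy)/f*d,d],-1)
    return (p-E[:3,3])@E[:3,:3]
def px(n,P):
    f,cx,cy,E=K(n); q=E[:3,:3]@np.array(P,float)+E[:3,3]; return q[0]/q[2]*f+cx,q[1]/q[2]*f+cy
def snap(n,name):
    im,d=cams.camera(n); cv2.imwrite(f'pics/{name}.png',im); np.save(f'pics/{name}.npy',d); return im,d
E
python3 - <<'E'
from h import *
print(ctrl.state(),ctrl.tcp_to_grasp)
for n in('top','scene'):
    snap(n,n+'0'); print(cams.get_calibration(n))
E
```

```text
{'time_s': 0.0, 'qpos': array([-1.43059755e+00,  1.24505115e-01,  1.65168049e+00,  1.29101728e-06,
        1.36746694e+00, -8.26035280e-02]), 'joint_vel': array([-7.81417611e-04, -3.01715712e-04, -3.14907488e-04,  1.04455182e-03,
        4.23102062e-05,  2.99450877e-04]), 'effort': array([-2.52872687e-04, -4.23616576e+01, -3.65451837e+01, -1.26805497e-05,
        7.10211316e-03,  1.76924129e-06]), 'eef_pos': array([ 143.51125229, -633.3393748 ,  230.04915656]), 'tool_rot': array([ 9.93800794e-01,  1.11170685e-01, -2.90241393e-05, -1.02953915e-03]), 'force': array([-0.35316427,  0.48179365, -0.64727129]), 'wrist_torque': array([ 0.02006921, -0.0122815 ,  0.00550803]), 'grasp_force': 0.0, 'opening': 0.9997853657191853} 18.700000000000003
{'vfov': 44.62059680937642, 'cx': 319.8705492488714, 'cy': 248.83889719948212, 'extrinsics': array([[ 7.42231904e-03, -9.99716170e-01, -2.26382210e-02,
         1.45617140e+01],
       [-9.90243882e-01, -4.19800445e-03, -1.39281841e-01,
         5.68144447e+02],
       [ 1.39147273e-01,  2.34511541e-02, -9.89993980e-01,
         1.27659862e+03],
       [ 0.00000000e+00,  0.00000000e+00,  0.00000000e+00,
         1.00000000e+00]])}
{'vfov': 42.780452258934126, 'cx': 320.7142044670694, 'cy': 241.2239506728324, 'extrinsics': array([[-1.65685545e-02,  9.99827849e-01, -8.35196653e-03,
         1.36901769e+01],
       [ 8.29726463e-01,  9.08773150e-03, -5.58096237e-01,
        -4.28395105e+02],
       [-5.57924259e-01, -1.61766956e-02, -8.29734196e-01,
         1.66427142e+03],
       [ 0.00000000e+00,  0.00000000e+00,  0.00000000e+00,
         1.00000000e+00]])}
```

View pics/top0.png

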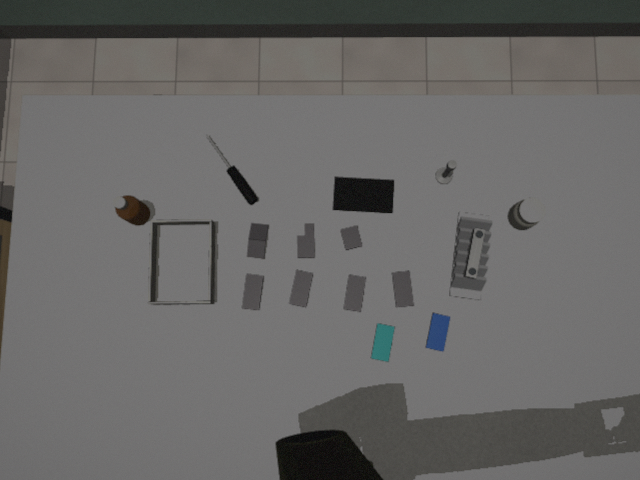

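View pics/scene0.png

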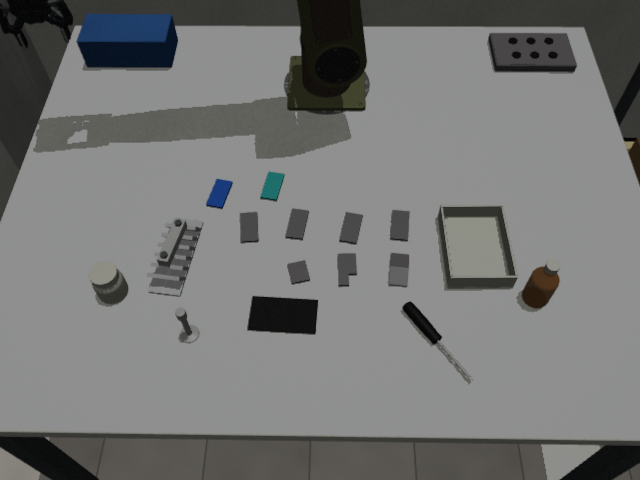

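The top picture shows four sound plaques at (253,292), (301,288), (354,293) and (402,289). The bent piece is at (258,241), the chipped one at (306,241) and one short one at (351,238). The mat is at (363,195), the rack with the clamp at (471,256) and the bin at (184,262). The blue and turquoise look-alikes at (438,332) and (383,342) stay where they are.

```bash
cat >> h.py <<'E'
def rects(im,d,zlo=4,zhi=40,pr=True):
    """grey blobs on bench (top cam): world rects"""
    P=cloud('top',d); m=((P[...,2]>zlo)&(P[...,2]<zhi)&(d>0)&(np.ptp(im.astype(int),axis=2)<25)).astype(np.uint8)
    m[:,:225]=0; m[:,430:]=0; m[:210]=0; m[380:]=0
    n,l,s,c=cv2.connectedComponentsWithStats(m); out=[]
    for i in range(1,n):
        if s[i,4]<60: continue
        q=P[l==i]; (x,y),(w,h),a=cv2.minAreaRect(q[:,:2].astype(np.float32))
        if w<h: w,h,a=h,w,a+90
        out.append((x,y,w,h,(a+90)%180-90)); 
        if pr: print('px',c[i].round(),'xy',round(x,1),round(y,1),'wh',round(w,1),round(h,1),'ang',round((a+90)%180-90,1),'z',np.percentile(q[:,2],[5,50,95]).round(1))
    return out
E
python3 - <<'E'
from h import *
im=cv2.imread('pics/top0.png');d=np.load('pics/top0.npy');P=cloud('top',d)
rects(im,d)
# noise, table
print('table',P[300:330,100:140,2].mean(),P[300:330,100:140,2].std(), P[330:340,300:330,2].mean())
def blob(n,m,t):
    q=P[m]; r=cv2.minAreaRect(q[:,:2].astype(np.float32)); print(t,len(q),r,np.percentile(q[:,2],[5,50,95]).round(1))
W=lambda a,b,c,e: (lambda M:(M.__setitem__((slice(b,e),slice(a,c)),True),M)[1])(np.zeros((480,640),bool))
g=im.max(2)
blob('top',W(325,170,400,220)&(g<25),'mat')
blob('top',W(440,205,500,305)&(P[...,2]>3)&(P[...,2]<90),'rack')
blob('top',W(440,205,500,305)&(P[...,2]>56)&(P[...,2]<68.5),'clamp')
blob('top',W(440,205,500,305)&(P[...,2]>68.5)&(P[...,2]<80),'heads')
blob('top',W(140,210,225,310)&(P[...,2]>30)&(P[...,2]<60),'bin')
for n,b in(('s','fluid'),):pass
big=lambda a,b,c,e,s,t:cv2.imwrite(f'pics/{t}.png',cv2.convertScaleAbs(cv2.resize(im[b:e,a:c],None,fx=s,fy=s,interpolation=cv2.INTER_CUBIC),alpha=1.8))
big(440,205,505,305,6,'rackc')
for p in((131,209),(446,172),(523,213),(238,180)): print(p,P[p[1],p[0]].round())
E
```

```text
px [257. 240.] xy 593.2 165.7 wh 88.6 45.2 ang -4.7 z [ 6.3 13.6 20.4]
px [306. 242.] xy 592.3 51.8 wh 85.2 47.0 ang 3.0 z [ 4.8  8.5 12.8]
px [350. 237.] xy 602.2 -50.1 wh 66.5 45.5 ang 20.5 z [ 4.5  8.9 13.1]
px [300. 288.] xy 486.7 61.8 wh 88.5 48.8 ang -11.1 z [ 5.1  8.5 13.1]
px [402. 288.] xy 481.5 -167.8 wh 88.3 49.4 ang 2.6 z [ 4.7  8.8 12.8]
px [252. 291.] xy 475.1 173.0 wh 86.8 47.8 ang -6.9 z [ 4.8  8.7 13. ]
px [354. 292.] xy 472.5 -62.8 wh 81.0 47.8 ang -7.5 z [ 4.7  8.5 13.1]
table 2.7449565008633092 54.84013082810896 0.2894909704484003
mat 1618 ((562.9564208984375, -79.80106353759766), (135.7900390625, 357.7148742675781), 89.33865356445312) [-0.6  3.8  8.4]
rack 3426 ((562.7349243164062, -325.67315673828125), (136.76327514648438, 232.691162109375), 88.91596221923828) [ 3.5 29.  67.5]
clamp 462 ((558.694580078125, -322.3148193359375), (25.436220169067383, 110.72911071777344), 77.83816528320312) [59.6 64.8 68. ]
heads 127 ((556.064453125, -319.7792053222656), (23.904422760009766, 104.94535064697266), 77.03167724609375) [68.7 70.8 75.1]
bin 1008 ((551.845703125, 345.5659484863281), (215.5223846435547, 166.0649871826172), 1.596358299255371) [32.2 43.6 49.1]
(131, 209) [647. 431.  96.]
(446, 172) [ 744. -267.   47.]
(523, 213) [ 644. -427.   78.]
(238, 180) [731. 210.  25.]
```

View pics/rackc.png

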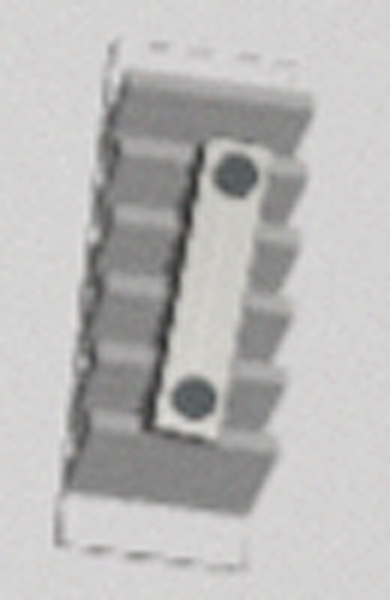

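The crop shows the rack turned clockwise, leaning away from the robot. The wall tops run from (90,425) to (120,85) on the left, and the clamp screw heads are at crop (237,175) and (194,398). Next I'll fit the rack, the pieces and the clamp more precisely, using known planes.

```bash
cat >> h.py <<'E'
def ray(n,u,v,z):
    f,cx,cy,E=K(n); c=-E[:3,:3].T@E[:3,3]; r=E[:3,:3].T@np.array([(u-cx)/f,(v-cy)/f,1]); return c+r*(z-c[2])/r[2]
E
cat > fit.py <<'E'
from h import *
from scipy.optimize import minimize
im=cv2.imread('pics/top0.png');G=im.max(2).astype(np.float32)
f,cx,cy,E=K('top')
def proj(P):
    q=P@E[:3,:3].T+E[:3,3]; return q[:,0]/q[:,2]*f+cx,q[:,1]/q[:,2]*f+cy
s=np.r_[np.linspace(-33,-22,8),np.linspace(22,33,8)]
tops=[];faces=[]
for w in(-65,-39,-13,13,39,65):
    for y in s:
        for o in(-3,0,3): tops.append((w+21.4+o,y,43))
        for z in(38,34,30): faces.append((w-4.9-1+(z-6)*.577,y,z))
tops=np.array(tops);faces=np.array(faces)
def cost(p):
    x,y,a=p; Rz=R.from_euler('z',a,degrees=True).as_matrix()
    def val(Q):
        u,v=proj(Q@Rz.T+[x,y,0]); return cv2.remap(G,u.astype(np.float32)[None],v.astype(np.float32)[None],1)
    return val(faces).mean()-val(tops).mean()
best=min(((cost((x,y,a)),x,y,a) for x in range(515,590,3) for y in range(-345,-300,4) for a in(-12,-9,-6,-3)))
r=minimize(cost,best[1:],method='Nelder-Mead'); print('rack',r.x.round(1),r.fun)
x,y,a=r.x;Rz=R.from_euler('z',a,degrees=True).as_matrix()
big=cv2.convertScaleAbs(cv2.resize(im[200:310,435:510],None,fx=5,fy=5,interpolation=cv2.INTER_CUBIC),alpha=1.8)
for w in(-65,-39,-13,13,39,65):
    Q=np.array([(w+21.4-4.9,-35,43),(w+21.4-4.9,35,43),(w+21.4+4.9,35,43),(w+21.4+4.9,-35,43)])@Rz.T+[x,y,0]
    u,v=proj(Q); cv2.polylines(big,[np.stack([(u-435)*5+2,(v-200)*5+2],-1).astype(int)],True,(0,0,255),1)
g=im.max(2)
def seg(m,z,t,box):
    M=np.zeros_like(g); a0,b0,a1,b1=box; M[b0:b1,a0:a1]=m[b0:b1,a0:a1]; n,l,st,c=cv2.connectedComponentsWithStats(M)
    for i in range(1,n):
        if st[i,4]<60: continue
        cs=cv2.findContours((l==i).astype(np.uint8),0,1)[0][0][:,0]
        q=np.array([ray('top',u,v,z)[:2] for u,v in cs],np.float32); (X,Y),(w,h),A=cv2.minAreaRect(q)
        if w<h:w,h,A=h,w,A+90
        print(t,c[i].round(),'xy',round(X,1),round(Y,1),'wh',round(w,1),round(h,1),'ang',round((A+90)%180-90,1))
seg((g<int(g[330,300])*.8).astype(np.uint8),8,'pc',(232,220,425,320))
seg((g<30).astype(np.uint8),3,'mat',(325,170,402,220))
for p in((440+237/6,205+175/6),(440+194/6,205+398/6)): print('head',ray('top',*p,71).round(1))
print('bin',ray('top',184,262,25))
cv2.imwrite('pics/fit.png',big)
E
python3 fit.py
```

```text
rack [ 552.6 -325.2   -6.1] -17.740333557128906
pc [257. 240.] xy 592.2 163.8 wh 80.7 44.2 ang -5.9
pc [306. 242.] xy 593.2 52.1 wh 79.6 39.4 ang 0.5
pc [351. 237.] xy 599.2 -52.6 wh 50.0 41.0 ang 14.0
pc [301. 288.] xy 482.2 61.6 wh 82.0 41.2 ang -10.2
pc [402. 289.] xy 482.4 -169.3 wh 81.2 41.7 ang 6.3
pc [253. 292.] xy 473.3 171.5 wh 80.3 41.1 ang -6.2
pc [354. 293.] xy 472.4 -60.4 wh 80.7 40.7 ang -8.7
mat [363. 195.] xy 701.7 -81.8 wh 136.7 77.1 ang 86.8
head [ 597.6 -332.5   71. ]
head [ 515.7 -314.5   71. ]
bin [538.51023334 328.09058589  25.        ]
```

View pics/fit.png

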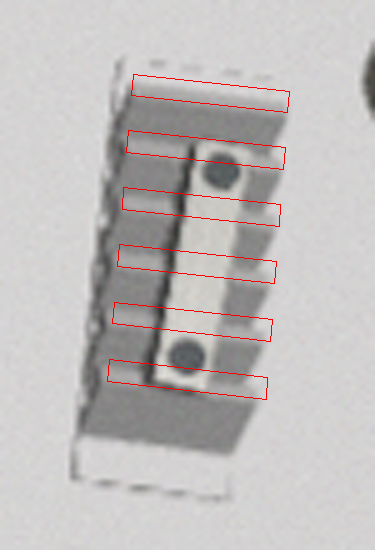

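```bash
cat > go.py <<'E'
import sys,json
from h import *
# args: "x,y,z,yaw,tilt" targets (tilt>0: tips outwards +x)
s=ctrl.state(); p=s['eef_pos']; q=R.from_quat(s['tool_rot'])
print('t',round(s['time_s'],1),'tcp',p.round(1),'open',round(s['opening'],2),'grip',round(s['grasp_force']),'yzx',(q*R.from_euler('x',-180,degrees=True)).as_euler('ZYX',degrees=True).round(1),'q',s['qpos'].round(2))
P=p;Q=q
for a in sys.argv[1:]:
    x,y,z,yaw,t=map(float,a.split(','))
    T=R.from_euler('ZY',[yaw,-t],degrees=True)*R.from_euler('x',180,degrees=True)
    dp=q.inv().apply(np.array([x,y,z])-p)/1000; dr=(q.inv()*T).as_rotvec(degrees=True)
    n=max(np.linalg.norm([x,y,z]-P)/62.5,(Q.inv()*T).magnitude()*57.3/10.7)
    print(a,json.dumps([dp.round(4).tolist(),dr.round(1).tolist()]),'rows %.1f'%n); P=np.array([x,y,z]);Q=T
E
python3 go.py 556.6,-323.5,160,-12.4,0 556.6,-323.5,47,-12.4,0
```

```text
t 0.1 tcp [ 143.5 -633.4  230.1] open 1.0 grip 0 yzx [12.8 -0.   0.1] q [-1.43  0.12  1.65 -0.    1.37 -0.08]
556.6,-323.5,160,-12.4,0 [[0.4713, -0.2108, 0.0706], [-0.1, 0.0, 25.2]] rows 8.3
556.6,-323.5,47,-12.4,0 [[0.4713, -0.2106, 0.1836], [-0.1, 0.0, 25.2]] rows 1.8
```

```bash
python3 -m creep '[[1,[0.4713,-0.2108,0.0706],[0,0,25.2]],[1,[0.4713,-0.2108,0.0706],[0,0,25.2]],[1,[0.4713,-0.2108,0.0706],[0,0,25.2]],[1,[0.4713,-0.2108,0.0706],[0,0,25.2]],[1,[0.4713,-0.2108,0.0706],[0,0,25.2]],[0.6,[0.4713,-0.2108,0.0706],[0,0,25.2]],[0.6,[0.4713,-0.2108,0.0706],[0,0,25.2]],[0.6,[0.4713,-0.2108,0.0706],[0,0,25.2]]]'
python3 -m creep '[[0.6,[0,0,0],[0,0,0]]]'
python3 go.py 556.6,-323.5,160,-12.4,0 556.6,-323.5,47,-12.4,0
```

```text
time_s: 1.1
eef_pos: [540.0, -336.0, 163.1]
tool_rot: [0.994, -0.108, -0.0, -0.0]
force: [0.6, -0.9, 0.9]
opening: 0.599
grasp_force: 0.0
time_s: 1.23
eef_pos: [540.9, -334.1, 162.0]
tool_rot: [0.994, -0.106, -0.001, -0.001]
force: [-0.8, 0.5, -0.3]
opening: 0.603
grasp_force: 0.0
t 1.2 tcp [ 540.9 -334.1  162. ] open 0.6 grip 0 yzx [-12.1   0.1   0.1] q [-0.64  0.15  1.75  0.    1.25  1.14]
556.6,-323.5,160,-12.4,0 [[0.0132, -0.0136, 0.002], [-0.1, 0.1, 0.3]] rows 0.3
556.6,-323.5,47,-12.4,0 [[0.0134, -0.0135, 0.115], [-0.1, 0.1, 0.3]] rows 1.8
```

```bash
python3 -m creep '[[0.6,[0.0134,-0.0136,0.03],[0,0,0.3]],[0.6,[0.0134,-0.0135,0.08],[0,0,0.3]],[0.6,[0.0134,-0.0135,0.105],[0,0,0.3]],[0.6,[0.0134,-0.0135,0.115],[0,0,0.3]],[0,[0.0134,-0.0135,0.115],[0,0,0.3]],[0,[0.0134,-0.0135,0.115],[0,0,0.3]],[0,[0.0134,-0.0135,0.115],[0,0,0.3]],[0,[0.0134,-0.0135,0.115],[0,0,0.3]]]'
python3 go.py 556.6,-323.5,150,-12.4,0 702,-82,150,0,0  702,-82,9,0,0
```

```text
time_s: 2.22
eef_pos: [555.5, -328.1, 50.2]
tool_rot: [0.994, -0.111, 0.001, 0.001]
force: [-0.5, -1.5, 1.6]
opening: 0.262
grasp_force: 61.6
t 2.2 tcp [ 555.5 -328.1   50.2] open 0.26 grip 62 yzx [-12.7  -0.1  -0.1] q [-0.62  0.28  1.79 -0.    1.07  1.18]
556.6,-323.5,150,-12.4,0 [[0.0003, -0.0045, -0.0998], [0.1, -0.1, -0.3]] rows 1.6
702,-82,150,0,0 [[0.0889, -0.2722, -0.1], [0.1, -0.1, -12.7]] rows 4.5
702,-82,9,0,0 [[0.0886, -0.2724, 0.041], [0.1, -0.1, -12.7]] rows 2.3
```

```bash
python3 -m creep '[[0,[0,0,-0.05],[0,0,0]],[0,[0,0,-0.1],[0,0,0]],[0,[0.03,-0.06,-0.1],[0,0,-5]],[0,[0.0889,-0.2722,-0.1],[0,0,-12.7]],[0,[0.0889,-0.2722,-0.1],[0,0,-12.7]],[0,[0.0889,-0.2722,-0.1],[0,0,-12.7]],[0,[0.0889,-0.2722,-0.1],[0,0,-12.7]],[0,[0.0889,-0.2722,-0.1],[0,0,-12.7]]]'
python3 go.py 702,-82,60,0,0 702,-82,11,0,0
```

```text
time_s: 3.22
eef_pos: [702.1, -78.2, 148.1]
tool_rot: [1.0, 0.002, -0.0, -0.0]
force: [-1.1, 0.2, -2.2]
opening: 0.259
grasp_force: 61.1
t 3.2 tcp [702.1 -78.2 148.1] open 0.26 grip 61 yzx [0.2 0.  0. ] q [-0.19  0.3   1.58  0.    1.25  1.38]
702,-82,60,0,0 [[-0.0, 0.0038, 0.0881], [-0.0, 0.0, 0.2]] rows 1.4
702,-82,11,0,0 [[0.0, 0.0039, 0.1371], [-0.0, 0.0, 0.2]] rows 0.8
```

```bash
python3 -m creep '[[0,[0,0.0038,0.06],[0,0,0]],[0,[0,0.0038,0.1],[0,0,0]],[0,[0,0.0038,0.125],[0,0,0]],[0,[0,0.0038,0.135],[0,0,0]],[0,[0,0.0038,0.137],[0,0,0]],[0.27,[0,0.0038,0.137],[0,0,0]],[0.4,[0,0.0038,0.137],[0,0,0]],[0.6,[0,0.0038,0.137],[0,0,0]]]'
python3 -m creep '[[0.6,[0,0,-0.05],[0,0,0]],[0.6,[0,0,-0.11],[0,0,0]],[0.6,[0,0,-0.14],[0,0,0]],[0.6,[-0.1,0.1,-0.14],[0,0,0]],[0.6,[-0.15,0.15,-0.14],[0,0,0]],[0.6,[-0.15,0.15,-0.14],[0,0,0]]]'
python3 - <<'E'
from h import *
snap('top','top1')
E
sed -i 's#pics/top0.png#pics/top1.png#; s#pics/fit.png#pics/fit1.png#; s#np.r_\[.*#np.linspace(-31,31,20)#' fit.py; python3 fit.py
python3 - <<'E'
import cv2,numpy as np
a=cv2.imread('pics/fit1.png'); b=cv2.convertScaleAbs(cv2.resize(cv2.imread('pics/top1.png')[160:350,230:430],None,fx=2,fy=2),alpha=1.8)
c=np.zeros((550,800,3),np.uint8); c[:550,:375]=a[:550]; c[:380,375:775]=b; cv2.imwrite('pics/v1.png',c)
E
```

```text
time_s: 4.22
eef_pos: [702.7, -85.4, 13.6]
tool_rot: [1.0, -0.0, 0.001, 0.0]
force: [0.1, -1.2, -0.1]
opening: 0.587
grasp_force: 0.0
time_s: 4.97
eef_pos: [568.0, -218.8, 152.9]
tool_rot: [1.0, 0.0, 0.001, 0.001]
force: [-0.6, -0.4, -0.1]
opening: 0.602
grasp_force: 0.0
rack [ 557.  -308.4   -3. ] -4.531318664550781
pc [409. 280.] xy 526.9 -169.1 wh 229.9 101.4 ang -1.0
pc [257. 240.] xy 592.1 163.8 wh 80.8 44.2 ang -5.6
pc [306. 242.] xy 593.2 52.1 wh 79.6 39.4 ang 0.5
pc [351. 238.] xy 599.2 -52.6 wh 50.0 41.0 ang 14.0
pc [301. 288.] xy 482.1 60.8 wh 80.9 40.9 ang -11.8
pc [253. 292.] xy 473.0 171.8 wh 79.3 41.1 ang -6.7
pc [354. 293.] xy 472.4 -60.4 wh 80.7 40.7 ang -8.7
mat [347. 194.] xy 703.4 -42.7 wh 76.7 58.5 ang -0.1
mat [381. 196.] xy 698.9 -124.4 wh 76.5 49.2 ang -0.6
head [ 597.6 -332.5   71. ]
head [ 515.7 -314.5   71. ]
bin [538.51023334 328.09058589  25.        ]
```

View pics/v1.png

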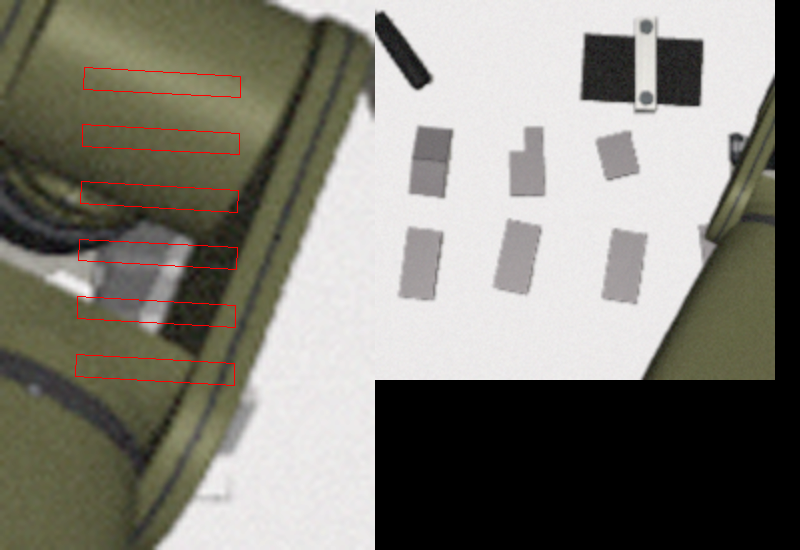

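The clamp lies on the mat, with its heads at (646,26) and (646,97) in the right-hand crop. The pieces haven't moved, but the arm hides the rack, so I'll re-measure it later. The rejects come next, starting with the bent one.

```bash
python3 go.py 592,164,100,-5.7,0 592,164,10,-5.7,0
```

```text
t 5.0 tcp [ 563.4 -223.3  152.4] open 0.6 grip 0 yzx [-0.2  0.2 -0.2] q [-0.46  0.09  1.82 -0.    1.23  1.11]
592,164,100,-5.7,0 [[0.0273, -0.3876, 0.0508], [0.2, 0.2, 5.5]] rows 6.3
592,164,10,-5.7,0 [[0.0276, -0.3879, 0.1408], [0.2, 0.2, 5.5]] rows 1.4
```

```bash
python3 -m creep '[[0.75,[0.0273,-0.3876,0.0508],[0,0,5.5]],[0.75,[0.0273,-0.3876,0.0508],[0,0,5.5]],[0.75,[0.0273,-0.3876,0.0508],[0,0,5.5]],[0.75,[0.0273,-0.3876,0.0508],[0,0,5.5]],[0.75,[0.0273,-0.3876,0.0508],[0,0,5.5]],[0.75,[0.0273,-0.3876,0.0508],[0,0,5.5]],[0.75,[0.0273,-0.3876,0.0508],[0,0,5.5]],[0.75,[0.0273,-0.3876,0.0508],[0,0,5.5]]]'
python3 go.py 592,164,10,-5.7,0 560,325,120,-5.7,0 500,325,40,0,0
python3 - <<'E'
from h import *
snap('top','top2')
E
sed -i 's#pics/top1.png#pics/top2.png#; s#pics/fit1.png#pics/fit2.png#' fit.py; python3 fit.py
```

```text
time_s: 6.02
eef_pos: [596.5, 170.7, 101.3]
tool_rot: [0.999, -0.047, 0.0, 0.0]
force: [-0.1, -0.3, 0.7]
opening: 0.751
grasp_force: 0.0
t 6.0 tcp [596.5 170.7 101.3] open 0.75 grip 0 yzx [-5.4 -0.  -0. ] q [ 0.19  0.17  1.83 -0.    1.14  1.86]
592,164,10,-5.7,0 [[-0.0039, 0.007, 0.0913], [0.0, -0.0, 0.3]] rows 1.5
560,325,120,-5.7,0 [[-0.0509, -0.1502, -0.0188], [0.0, -0.0, 0.3]] rows 3.2
500,325,40,0,0 [[-0.1107, -0.1446, 0.0612], [0.0, -0.0, -5.4]] rows 1.6
rack [ 551.4 -325.6   -6.2] -18.369094848632812
pc [250. 269.] xy 525.3 172.8 wh 229.1 100.6 ang 0.4
pc [303. 247.] xy 579.0 55.4 wh 51.5 32.3 ang 0.7
pc [301. 288.] xy 481.9 62.0 wh 80.7 40.7 ang -11.5
mat [347. 194.] xy 703.4 -42.7 wh 76.7 58.5 ang -0.1
mat [381. 196.] xy 698.9 -124.4 wh 76.5 49.2 ang -0.6
head [ 597.6 -332.5   71. ]
head [ 515.7 -314.5   71. ]
bin [538.51023334 328.09058589  25.        ]
```

View pics/fit2.png

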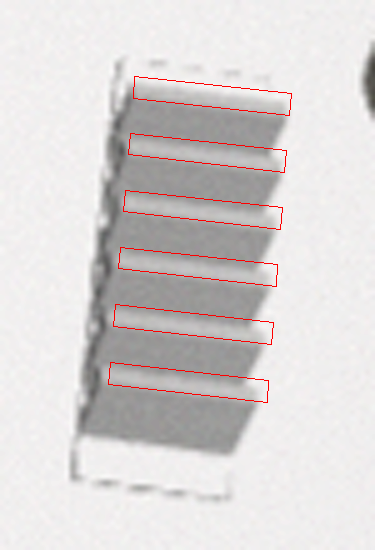

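The fitted wall-top outlines match the bright wall tops in the picture, so the rack is at (551.4, -325.6) with yaw -6.2 deg. I'll pick up the bent piece now.

```bash
python3 go.py 592,164,9,-5.7,0 592,164,120,-5.7,0; python3 -m creep '[[0.75,[-0.0039,0.007,0.04],[0,0,0.3]],[0.75,[-0.0039,0.007,0.08],[0,0,0.3]],[0.75,[-0.0039,0.007,0.092],[0,0,0.3]],[0.75,[-0.0039,0.007,0.092],[0,0,0.3]],[0,[-0.0039,0.007,0.092],[0,0,0.3]],[0,[-0.0039,0.007,0.092],[0,0,0.3]],[0,[-0.0039,0.007,0.092],[0,0,0.3]],[0,[-0.0039,0.007,0.092],[0,0,0.3]]]'
python3 go.py 592,164,90,-5.7,0 500,325,90,0,0 500,325,45,0,0
```

```text
t 6.1 tcp [596.7 169.5 101.4] open 0.75 grip 0 yzx [-5.5 -0.  -0. ] q [ 0.19  0.17  1.83 -0.    1.14  1.86]
592,164,9,-5.7,0 [[-0.0042, 0.0059, 0.0924], [0.0, -0.0, 0.2]] rows 1.5
592,164,120,-5.7,0 [[-0.0041, 0.006, -0.0186], [0.0, -0.0, 0.2]] rows 1.8
time_s: 7.08
eef_pos: [593.9, 163.6, 11.7]
tool_rot: [0.999, -0.051, 0.002, -0.0]
force: [1.0, -1.3, 6.5]
opening: 0.44
grasp_force: 60.0
t 7.1 tcp [593.9 163.6  11.7] open 0.44 grip 60 yzx [-5.8 -0.3  0. ] q [ 0.18  0.28  1.88 -0.    0.99  1.85]
592,164,90,-5.7,0 [[-0.0016, -0.0003, -0.0784], [-0.0, -0.3, -0.1]] rows 1.3
500,325,90,0,0 [[-0.1094, -0.1511, -0.0787], [-0.0, -0.3, -5.8]] rows 3.0
500,325,45,0,0 [[-0.1096, -0.1511, -0.0337], [-0.0, -0.3, -5.8]] rows 0.7
```

Gripped. I'll carry it to the bin and release it, then move to the chipped piece.

```bash
python3 -m creep '[[0,[0,0,-0.04],[0,0,0]],[0,[0,0,-0.08],[0,0,0]],[0,[-0.1094,-0.1511,-0.085],[0,0,-5.8]],[0,[-0.1094,-0.1511,-0.085],[0,0,-5.8]],[0,[-0.1094,-0.1511,-0.085],[0,0,-5.8]],[0,[-0.1094,-0.1511,-0.085],[0,0,-5.8]],[0,[-0.1094,-0.1511,-0.03],[0,0,-5.8]],[0,[-0.1094,-0.1511,-0.03],[0,0,-5.8]]]'
python3 -m creep '[[0.65,[0,0,0],[0,0,0]],[0.65,[0,0,0],[0,0,0]],[0.65,[0,0,-0.06],[0,0,0]],[0.75,[0,0,-0.07],[0,0,0]],[0.75,[0,0,-0.07],[0,0,0]]]'
python3 go.py 585,53.5,100,0.5,0 585,53.5,5,0.5,0
```

```text
time_s: 8.07
eef_pos: [495.1, 322.3, 34.5]
tool_rot: [1.0, -0.0, -0.004, 0.002]
force: [-0.5, 0.2, 0.1]
opening: 0.438
grasp_force: 60.4
time_s: 8.7
eef_pos: [499.9, 325.3, 111.8]
tool_rot: [1.0, -0.0, 0.002, -0.001]
force: [0.1, -0.1, -0.6]
opening: 0.749
grasp_force: 0.0
t 8.7 tcp [499.9 325.3 111.8] open 0.75 grip 0 yzx [-0.1 -0.3  0.1] q [0.49 0.11 1.88 0.   1.15 2.06]
585,53.5,100,0.5,0 [[0.0853, 0.2718, 0.0115], [-0.1, -0.3, -0.6]] rows 4.6
585,53.5,5,0.5,0 [[0.0849, 0.272, 0.1065], [-0.1, -0.3, -0.6]] rows 1.5
```

```bash
python3 -m creep '[[0.75,[0.079,0.272,0.0115],[0,0,-0.6]],[0.75,[0.079,0.272,0.0115],[0,0,-0.6]],[0.75,[0.079,0.272,0.0115],[0,0,-0.6]],[0.75,[0.079,0.272,0.0115],[0,0,-0.6]],[0.75,[0.079,0.272,0.0115],[0,0,-0.6]],[0.75,[0.079,0.272,0.0115],[0,0,-0.6]],[0.75,[0.079,0.272,0.0115],[0,0,-0.6]]]'
python3 go.py 579,52.5,4,0.5,0
```

```text
time_s: 9.57
eef_pos: [576.3, 53.1, 96.4]
tool_rot: [1.0, 0.005, -0.001, -0.0]
force: [-0.6, -0.5, 0.3]
opening: 0.752
grasp_force: 0.0
t 9.6 tcp [576.3  53.1  96.4] open 0.75 grip 0 yzx [0.6 0.1 0. ] q [-0.    0.09  1.92  0.    1.13  1.56]
579,52.5,4,0.5,0 [[0.0028, 0.0007, 0.0924], [-0.0, 0.1, 0.1]] rows 1.5
```

```bash
python3 -m creep '[[0.75,[0.0028,0.0007,0.045],[0,0,0]],[0.75,[0.0028,0.0007,0.08],[0,0,0]],[0.75,[0.0028,0.0007,0.0924],[0,0,0]],[0.75,[0.0028,0.0007,0.0924],[0,0,0]],[0,[0.0028,0.0007,0.0924],[0,0,0]],[0,[0.0028,0.0007,0.0924],[0,0,0]],[0,[0.0028,0.0007,0.0924],[0,0,0]],[0,[0.0028,0.0007,0.0924],[0,0,0]]]'
python3 -m creep '[[0,[0,0,-0.04],[0,0,0]],[0,[0,0,-0.09],[0,0,0]],[0,[0,0,-0.1],[0,0,0]]]'
python3 go.py 560,325,100,0,0 560,325,40,0,0
```

```text
time_s: 10.58
eef_pos: [582.5, 52.0, 8.1]
tool_rot: [1.0, 0.005, 0.003, 0.0]
force: [0.2, 0.0, 6.1]
opening: -0.001
grasp_force: 3.6
time_s: 10.95
eef_pos: [583.1, 52.0, 110.5]
tool_rot: [1.0, 0.005, 0.005, 0.0]
force: [-0.7, 0.2, 0.0]
opening: -0.004
grasp_force: 0.0
t 10.9 tcp [583.1  52.  110.5] open -0.0 grip 0 yzx [ 0.6 -0.5 -0. ] q [-0.    0.08  1.91  0.    1.14  1.56]
560,325,100,0,0 [[-0.0205, -0.2732, 0.0103], [0.0, -0.5, 0.6]] rows 4.4
560,325,40,0,0 [[-0.0211, -0.2732, 0.0703], [0.0, -0.5, 0.6]] rows 1.0
```

The chipped piece wasn't gripped, because the fingertips closed above it. I'll check where it is now.

```bash
python3 -m creep '[[0.75,[-0.02,-0.16,-0.02],[0,0,0]],[0.75,[-0.02,-0.16,-0.02],[0,0,0]],[0.75,[-0.02,-0.16,-0.02],[0,0,0]],[0.75,[-0.02,-0.16,-0.02],[0,0,0]]]' >/dev/null
cat > pcs.py <<'E'
from h import *
import sys
im,d=snap('top',sys.argv[1]); P=cloud('top',d)
g=im.max(2).astype(int); m=((g>60)&(g<0.82*np.median(g[330:345,290:330]))&(np.ptp(im.astype(int),axis=2)<16)&(P[...,2]<28)).astype(np.uint8)
m[:,:228]=0;m[:,430:]=0;m[:215]=0;m[335:]=0
n,l,st,c=cv2.connectedComponentsWithStats(m)
for i in range(1,n):
    if not 150<st[i,4]<1500: continue
    cs=cv2.findContours((l==i).astype(np.uint8),0,1)[0][0][:,0]
    q=np.array([ray('top',u,v,8)[:2] for u,v in cs],np.float32); (X,Y),(w,h),A=cv2.minAreaRect(q)
    if w<h:w,h,A=h,w,A+90
    print(c[i].round(),'xy',round(X,1),round(Y,1),'wh',round(w,1),round(h,1),'ang',round((A+90)%180-90,1),'z',round(np.median(P[l==i][:,2]),1))
cv2.imwrite(f'pics/{sys.argv[1]}c.png',cv2.convertScaleAbs(cv2.resize(im[160:360,140:520],None,fx=2,fy=2,interpolation=cv2.INTER_CUBIC),alpha=1.6))
E
python3 pcs.py top3; python3 go.py
```

```text
t 11.5 tcp [557.8 212.6 124.6] open 0.76 grip 0 yzx [ 0.7  0.  -0. ] q [ 0.27  0.1   1.86 -0.    1.18  1.83]
```

View pics/top3c.png

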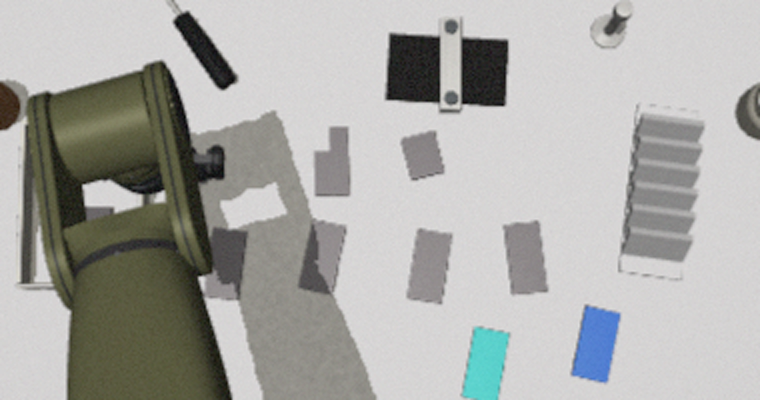

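The chipped piece is unmoved at about (306,241) full-frame, and the bent one shows in the bin at crop (98,215). I'll retry the chipped piece with the tips lower.

```bash
sed -i 's/np.median(g\[330:345,290:330\])/np.percentile(g[100:400,230:430],90)/' pcs.py; python3 go.py 579,52.5,60,0.5,0 579,52.5,-2,0.5,0
```

```text
t 11.5 tcp [557.8 212.6 124.6] open 0.76 grip 0 yzx [ 0.7  0.  -0. ] q [ 0.27  0.1   1.86 -0.    1.18  1.83]
579,52.5,60,0.5,0 [[0.0193, 0.1603, 0.0647], [0.0, 0.0, 0.2]] rows 2.8
579,52.5,-2,0.5,0 [[0.0193, 0.1603, 0.1267], [0.0, 0.0, 0.2]] rows 1.0
```

```bash
python3 -m creep '[[0.65,[0.0193,0.1603,0.05],[0,0,0.2]],[0.65,[0.0193,0.1603,0.05],[0,0,0.2]],[0.65,[0.0193,0.1603,0.06],[0,0,0.2]],[0.65,[0.0193,0.1603,0.06],[0,0,0.2]],[0.65,[0.0193,0.1603,0.06],[0,0,0.2]]]'; python3 go.py 579,52.5,-2,0.5,0
```

```text
time_s: 12.12
eef_pos: [579.1, 51.1, 64.9]
tool_rot: [1.0, 0.002, -0.0, -0.0]
force: [-0.3, 0.5, 0.6]
opening: 0.651
grasp_force: 0.0
t 12.1 tcp [579.1  51.1  64.9] open 0.65 grip 0 yzx [0.3 0.  0. ] q [-0.    0.14  1.93  0.    1.07  1.56]
579,52.5,-2,0.5,0 [[-0.0001, -0.0014, 0.0669], [-0.0, 0.0, -0.2]] rows 1.1
```

```bash
python3 -m creep '[[0.65,[0,0,0.04],[0,0,0]],[0.65,[0,0,0.059],[0,0,0]],[0.65,[0,0,0.064],[0,0,0]],[0.65,[0,0,0.064],[0,0,0]],[0.3,[0,0,0.064],[0,0,0]],[0,[0,0,0.064],[0,0,0]],[0,[0,0,0.064],[0,0,0]],[0,[0,0,0.064],[0,0,0]]]'
python3 go.py 570,325,90,0,0 570,325,40,0,0
```

```text
time_s: 13.12
eef_pos: [580.9, 51.9, 3.0]
tool_rot: [1.0, 0.003, 0.002, -0.0]
force: [-1.4, 0.2, 6.3]
opening: 0.434
grasp_force: 60.7
t 13.1 tcp [580.9  51.9   3. ] open 0.43 grip 61 yzx [ 0.4 -0.2  0. ] q [-0.    0.23  1.95  0.    0.96  1.56]
570,325,90,0,0 [[-0.0089, -0.2732, -0.087], [-0.0, -0.2, 0.4]] rows 4.6
570,325,40,0,0 [[-0.009, -0.2732, -0.037], [-0.0, -0.2, 0.4]] rows 0.8
```

```bash
python3 -m creep '[[0,[0,0,-0.05],[0,0,0]],[0,[0,0,-0.087],[0,0,0]],[0,[-0.009,-0.2732,-0.09],[0,0,0.4]],[0,[-0.009,-0.2732,-0.09],[0,0,0.4]],[0,[-0.009,-0.2732,-0.09],[0,0,0.4]],[0,[-0.009,-0.2732,-0.09],[0,0,0.4]],[0,[-0.009,-0.2732,-0.09],[0,0,0.4]],[0,[-0.009,-0.2732,-0.05],[0,0,0.4]]]'
python3 -m creep '[[0,[0,0,0.01],[0,0,0]],[0.65,[0,0,0.01],[0,0,0]],[0.65,[0,0,0.01],[0,0,0]],[0.65,[0,0,-0.06],[0,0,0]],[0.65,[0,0,-0.06],[0,0,0]]]'
python3 go.py 599.2,-52.6,60,14,0
```

```text
time_s: 14.12
eef_pos: [571.6, 328.0, 55.1]
tool_rot: [1.0, 0.001, 0.004, -0.002]
force: [0.9, 0.8, -1.1]
opening: 0.438
grasp_force: 60.2
time_s: 14.75
eef_pos: [572.9, 326.3, 119.1]
tool_rot: [1.0, -0.001, 0.006, -0.003]
force: [0.5, 0.4, 0.8]
opening: 0.65
grasp_force: 0.0
t 14.8 tcp [572.9 326.3 119.1] open 0.65 grip 0 yzx [-0.1 -0.7  0.3] q [ 0.44  0.23  1.73 -0.    1.17  2.01]
599.2,-52.6,60,14,0 [[0.0261, 0.3792, 0.0574], [-0.2, -0.7, -14.1]] rows 6.2
```

```bash
python3 -m creep '[[0.65,[0.0261,0.3792,0.0],[0,0,-14.1]],[0.65,[0.0261,0.3792,0.0],[0,0,-14.1]],[0.65,[0.0261,0.3792,0.0],[0,0,-14.1]],[0.65,[0.0261,0.3792,0.0],[0,0,-14.1]],[0.65,[0.0261,0.3792,0.0],[0,0,-14.1]],[0.65,[0.0261,0.3792,0.0],[0,0,-14.1]],[0.65,[0.0261,0.3792,0.057],[0,0,-14.1]],[0.65,[0.0261,0.3792,0.057],[0,0,-14.1]]]'
python3 -m creep '[[0.65,[0,0,0],[0,0,0]]]' >/dev/null
python3 pcs.py top4; python3 go.py 599.2,-52.6,-2,14,0
```

```text
time_s: 15.75
eef_pos: [590.8, -55.1, 50.2]
tool_rot: [0.993, 0.121, -0.004, -0.001]
force: [-0.1, -0.3, 0.2]
opening: 0.647
grasp_force: 0.0
[384. 277.] xy 516.1 -126.1 wh 278.0 37.3 ang -6.4 z 0.6
[300. 288.] xy 482.0 62.7 wh 81.6 41.7 ang -15.2 z 8.3
[402. 289.] xy 482.4 -169.2 wh 81.3 41.7 ang 6.3 z 8.2
[253. 291.] xy 473.7 172.3 wh 81.2 42.9 ang -5.9 z 8.4
t 15.9 tcp [595.9 -53.9  56.4] open 0.65 grip 0 yzx [14.1 -0.2 -0.1] q [-0.18  0.18  1.9   0.    1.06  1.14]
599.2,-52.6,-2,14,0 [[0.0033, -0.0006, 0.0584], [0.1, -0.2, 0.1]] rows 0.9
```

```bash
python3 -m creep '[[0.65,[0.0033,-0.0006,0.03],[0,0,0]],[0.65,[0.0033,-0.0006,0.053],[0,0,0]],[0.65,[0.0033,-0.0006,0.0575],[0,0,0]],[0.65,[0.0033,-0.0006,0.0575],[0,0,0]],[0.3,[0.0033,-0.0006,0.0575],[0,0,0]],[0,[0.0033,-0.0006,0.0575],[0,0,0]],[0,[0.0033,-0.0006,0.0575],[0,0,0]],[0,[0.0033,-0.0006,0.0575],[0,0,0]]]'
python3 go.py 535,325,90,0,0
```

```text
time_s: 16.92
eef_pos: [599.4, -53.1, -1.1]
tool_rot: [0.992, 0.122, 0.002, 0.0]
force: [-1.0, 1.4, 5.8]
opening: 0.447
grasp_force: 62.6
t 16.9 tcp [599.4 -53.1  -1.1] open 0.45 grip 63 yzx [14.1 -0.2 -0.1] q [-0.18  0.27  1.91  0.    0.96  1.15]
535,325,90,0,0 [[0.0298, -0.3823, -0.0914], [0.0, -0.2, 14.1]] rows 6.3
```

```bash
python3 -m creep '[[0,[0,0,-0.05],[0,0,0]],[0,[0,0,-0.095],[0,0,0]],[0,[0.0298,-0.3823,-0.1],[0,0,14.1]],[0,[0.0298,-0.3823,-0.1],[0,0,14.1]],[0,[0.0298,-0.3823,-0.1],[0,0,14.1]],[0,[0.0298,-0.3823,-0.1],[0,0,14.1]],[0,[0.0298,-0.3823,-0.1],[0,0,14.1]],[0,[0.0298,-0.3823,-0.1],[0,0,14.1]]]'
python3 -m creep '[[0,[0,0,0],[0,0,0]],[0,[0.03,-0.1,0.03],[0,0,0]],[0,[0.03,-0.1,0.03],[0,0,0]]]'; python3 go.py 535,325,48,0,0
```

```text
time_s: 17.92
eef_pos: [535.0, 315.8, 97.1]
tool_rot: [1.0, -0.0, 0.001, -0.0]
force: [1.3, -0.3, 0.6]
opening: 0.446
grasp_force: 60.4
time_s: 18.3
eef_pos: [566.2, 414.3, 66.3]
tool_rot: [1.0, -0.001, 0.0, 0.0]
force: [0.6, -0.9, -0.1]
opening: 0.447
grasp_force: 60.5
t 18.3 tcp [566.2 414.3  66.3] open 0.45 grip 60 yzx [-0.1 -0.  -0. ] q [ 0.56  0.37  1.64 -0.    1.12  2.13]
535,325,48,0,0 [[-0.0311, 0.0894, 0.0183], [0.0, -0.0, -0.1]] rows 1.5
```

```bash
python3 -m creep '[[0,[-0.031,0.0894,0],[0,0,0]],[0,[-0.031,0.0894,0],[0,0,0]],[0,[-0.031,0.0894,0],[0,0,0]],[0,[-0.031,0.0894,0.015],[0,0,0]],[0.65,[-0.031,0.0894,0.015],[0,0,0]],[0.65,[-0.031,0.0894,0.015],[0,0,0]],[0.65,[-0.031,0.0894,-0.06],[0,0,0]],[0.65,[-0.031,0.0894,-0.06],[0,0,0]]]'
python3 -m creep '[[0.65,[0.0,0.15,0],[0,0,0]],[0.65,[0,0.25,0],[0,0,0]],[0.65,[0,0.35,0],[0,0,0]],[0.65,[0,0.35,0],[0,0,0]],[0.65,[0,0.35,0],[0,0,0]],[0.65,[0,0.35,0],[0,0,0]],[0.65,[0,0.35,0],[0,0,0]]]' >/dev/null
python3 pcs.py top5; python3 go.py 585,-62,120,-8.7,0
```

```text
time_s: 19.3
eef_pos: [537.5, 326.4, 132.3]
tool_rot: [1.0, 0.0, 0.004, -0.002]
force: [0.2, -0.1, 0.6]
opening: 0.648
grasp_force: 0.0
[378. 285.] xy 491.3 -113.5 wh 236.4 36.0 ang -11.8 z 0.6
[343. 278.] xy 505.5 -40.1 wh 67.6 35.1 ang 80.8 z 2.1
[402. 289.] xy 482.4 -169.2 wh 81.3 41.7 ang 6.3 z 8.5
[253. 292.] xy 473.8 172.5 wh 81.3 42.7 ang -6.7 z 8.4
t 20.2 tcp [534.3 -26.3 126.5] open 0.65 grip 0 yzx [-0.2 -0.   0. ] q [-0.15 -0.04  2.    0.    1.18  1.42]
585,-62,120,-8.7,0 [[0.0508, 0.0356, 0.0065], [-0.0, -0.0, 8.5]] rows 1.0
```

View pics/top5c.png

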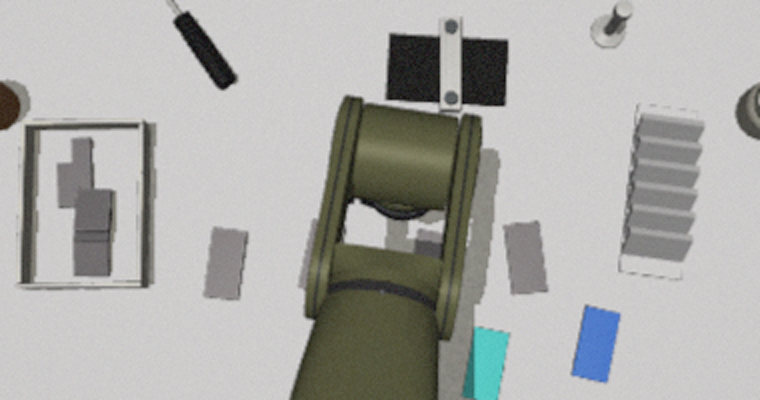

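All three rejects are in the bin, around crop (75,170) to (92,255), and there is no second short piece. For the plaques I'll pick with the tips tilted 25 deg back and place with them tilted 35 deg out, filling the far slots first.

```bash
cat > pl.py <<'E'
import sys,json
from h import *
s=ctrl.state(); p=s['eef_pos']; q=R.from_quat(s['tool_rot'])
def M(r,t): T=np.eye(4);T[:3,:3]=r.as_matrix();T[:3,3]=t;return T
def show(tag,T):
    dp=q.inv().apply(T[:3,3]-p)/1000; dr=(q.inv()*R.from_matrix(T[:3,:3])).as_rotvec(degrees=True)
    print(tag,T[:3,3].round(1),json.dumps([dp.round(4).tolist(),dr.round(1).tolist()]),'rows %.1f'%max(np.linalg.norm(dp)/.0625,np.linalg.norm(dr)/10.7))
print('t',round(s['time_s'],1),'tcp',p.round(1),'open',round(s['opening'],2),'grip',round(s['grasp_force']),'F',s['force'].round(1),'q',s['qpos'].round(2))
if sys.argv[1]=='save':   # plaque x y yaw
    x,y,a=map(float,sys.argv[2:5]); rel=np.linalg.inv(M(q,p))@M(R.from_euler('z',a,degrees=True),[x,y,0]); np.save('rel.npy',rel); print(rel[:3,3].round(1))
else:                      # slot k, heights along the lean
    k=int(sys.argv[2]); rel=np.load('rel.npy'); RK=M(R.from_euler('z',-6.2,degrees=True),[551.4,-325.6,0]); u=np.array([.5,0,.866])
    Rp=R.from_euler('y',-60,degrees=True); n=Rp.apply([0,0,1])
    for h in sys.argv[3:]:
        c=np.array([26*k-52,0,6])+u*float(h)-4*n
        show(h,RK@M(Rp,c)@np.linalg.inv(rel))
E
python3 go.py 491,-63.2,60,-8.7,-25 491,-63.2,1.5,-8.7,-25
```

```text
t 20.2 tcp [534.3 -26.3 126.5] open 0.65 grip 0 yzx [-0.2 -0.   0. ] q [-0.15 -0.04  2.    0.    1.18  1.42]
491,-63.2,60,-8.7,-25 [[-0.0432, 0.0371, 0.0664], [1.8, -25.0, 8.4]] rows 2.5
491,-63.2,1.5,-8.7,-25 [[-0.0433, 0.0371, 0.1249], [1.8, -25.0, 8.4]] rows 0.9
```

```bash
python3 -m creep '[[0.65,[-0.0432,0.0371,0.05],[1.8,-25,8.4]],[0.65,[-0.0432,0.0371,0.05],[1.8,-25,8.4]],[0.65,[-0.0432,0.0371,0.06],[1.8,-25,8.4]],[0.65,[-0.0432,0.0371,0.06],[1.8,-25,8.4]],[0.65,[-0.0432,0.0371,0.06],[1.8,-25,8.4]]]' | head -3
python3 go.py 491,-63.2,1.5,-8.7,-25
```

```text
time_s: 20.85
eef_pos: [491.1, -61.7, 66.7]
tool_rot: [0.974, -0.072, -0.216, -0.015]
t 20.9 tcp [491.1 -61.7  66.7] open 0.65 grip 0 yzx [-8.5 25.  -0.1] q [-0.22  0.23  1.88 -0.03  1.47  1.51]
491,-63.2,1.5,-8.7,-25 [[0.0276, 0.0014, 0.0591], [0.2, -0.0, 0.2]] rows 1.0
```

```bash
python3 -m creep '[[0.65,[0.014,0.0014,0.03],[0,0,0]],[0.65,[0.024,0.0014,0.052],[0,0,0]],[0.65,[0.0276,0.0014,0.059],[0,0,0]],[0.65,[0.0276,0.0014,0.059],[0,0,0]],[0.3,[0.0276,0.0014,0.059],[0,0,0]],[0,[0.0276,0.0014,0.059],[0,0,0]],[0,[0.0276,0.0014,0.059],[0,0,0]],[0,[0.0276,0.0014,0.059],[0,0,0]]]'
python3 pl.py save 472.4 -60.4 -8.7; python3 go.py 491,-63.2,130,-8.7,0
```

```text
time_s: 21.85
eef_pos: [492.3, -64.4, 3.1]
tool_rot: [0.974, -0.073, -0.215, -0.016]
force: [1.5, 0.5, 6.3]
opening: 0.44
grasp_force: 60.7
t 21.9 tcp [492.3 -64.4   3.1] open 0.44 grip 61 F [1.5 0.5 6.3] q [-0.22  0.32  1.89 -0.03  1.37  1.51]
[-17.1  -0.9  11.3]
t 21.9 tcp [492.3 -64.4   3.1] open 0.44 grip 61 yzx [-8.6 24.9 -0.1] q [-0.22  0.32  1.89 -0.03  1.37  1.51]
491,-63.2,130,-8.7,0 [[-0.0547, -0.0008, -0.1145], [0.1, 24.9, 0.1]] rows 2.3
```

```bash
python3 -m creep '[[0,[-0.027,0,-0.057],[0,0,0]],[0,[-0.0547,0,-0.1145],[0,24.9,0]],[0,[-0.0547,0,-0.1145],[0,24.9,0]],[0,[-0.0547,0,-0.1145],[0,24.9,0]]]'
python3 pl.py slot 4 130 85 46
```

```text
time_s: 22.35
eef_pos: [489.4, -63.7, 130.1]
tool_rot: [0.997, -0.075, 0.002, 0.001]
force: [0.2, 0.0, -0.8]
opening: 0.438
grasp_force: 60.2
t 22.4 tcp [489.4 -63.7 130.1] open 0.44 grip 60 F [ 0.2  0.  -0.8] q [-0.24 -0.14  2.09 -0.    1.19  1.48]
130 [ 678.5 -340.3  135.7] [[0.2281, 0.2454, -0.0043], [0.7, 34.9, -2.3]] rows 5.4
85 [ 656.1 -337.9   96.7] [[0.2055, 0.2462, 0.0346], [0.7, 34.9, -2.3]] rows 5.2
46 [ 636.8 -335.8   62.9] [[0.1859, 0.247, 0.0683], [0.7, 34.9, -2.3]] rows 5.1
```

```bash
python3 -m creep '[[0,[0.2281,0.2454,-0.0043],[0.7,34.9,-2.3]],[0,[0.2281,0.2454,-0.0043],[0.7,34.9,-2.3]],[0,[0.2281,0.2454,-0.0043],[0.7,34.9,-2.3]],[0,[0.2281,0.2454,-0.0043],[0.7,34.9,-2.3]],[0,[0.2281,0.2454,-0.0043],[0.7,34.9,-2.3]],[0,[0.2281,0.2454,-0.0043],[0.7,34.9,-2.3]],[0,[0.2281,0.2454,-0.0043],[0.7,34.9,-2.3]],[0,[0.2281,0.2454,-0.0043],[0.7,34.9,-2.3]]]'
python3 -m creep '[[0,[0,0,0],[0,0,0]],[0,[0,0,0],[0,0,0]]]' >/dev/null
python3 pl.py slot 4 130 85 46
python3 - <<'E'
from h import *
im,_=snap('scene','sc1'); cv2.imwrite('pics/sc1c.png',cv2.convertScaleAbs(cv2.resize(im[180:330,80:280],None,fx=3.5,fy=3.5,interpolation=cv2.INTER_CUBIC),alpha=1.5))
E
```

```text
time_s: 23.35
eef_pos: [678.1, -339.4, 131.4]
tool_rot: [0.953, -0.051, 0.298, 0.016]
force: [-0.2, -0.0, -0.2]
opening: 0.434
grasp_force: 60.3
t 23.6 tcp [ 678.5 -339.4  132.3] open 0.44 grip 60 F [ 0.1 -0.1 -0.5] q [-0.64  0.18  1.85  0.51  0.64  0.7 ]
130 [ 678.5 -340.3  135.7] [[0.002, 0.0009, -0.0027], [-0.1, 0.4, -0.0]] rows 0.1
85 [ 656.1 -337.9   96.7] [[-0.0387, 0.0008, 0.0165], [-0.1, 0.4, -0.0]] rows 0.7
46 [ 636.8 -335.8   62.9] [[-0.074, 0.0007, 0.0331], [-0.1, 0.4, -0.0]] rows 1.3
```

View pics/sc1c.png

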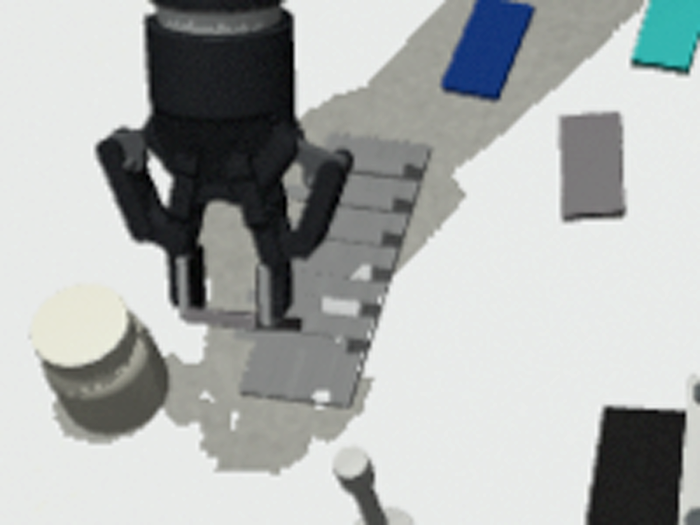

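The plaque is held by its long edges over slot 4 and seen almost edge-on at (240,318). It leans as it should, so I'll insert it.

```bash
python3 -m creep '[[0,[-0.0387,0.0008,0.0165],[0,0.4,0]],[0,[-0.0387,0.0008,0.0165],[0,0.4,0]],[0,[-0.05,0.0008,0.0218],[0,0.4,0]],[0,[-0.06,0.0007,0.0265],[0,0.4,0]],[0,[-0.07,0.0007,0.0312],[0,0.4,0]],[0,[-0.074,0.0007,0.0331],[0,0.4,0]],[0,[-0.074,0.0007,0.0331],[0,0.4,0]]]'
python3 pl.py slot 4 46 44
```

```text
time_s: 24.52
eef_pos: [636.8, -336.6, 62.3]
tool_rot: [0.952, -0.051, 0.301, 0.017]
force: [-0.7, -0.9, -0.3]
opening: 0.435
grasp_force: 60.3
t 24.5 tcp [ 636.8 -336.6   62.3] open 0.44 grip 60 F [-0.7 -0.9 -0.3] q [-0.68  0.2   1.97  0.65  0.54  0.5 ]
46 [ 636.8 -335.8   62.9] [[0.0002, -0.0008, -0.0006], [-0.1, -0.0, -0.1]] rows 0.0
44 [ 635.8 -335.7   61.2] [[-0.0016, -0.0008, 0.0003], [-0.1, -0.0, -0.1]] rows 0.0
```

```bash
python3 -m creep '[[0.5,[-0.0016,-0.0008,0.0003],[0,0,0]],[0.65,[-0.0016,-0.0008,0.0003],[0,0,0]],[0.65,[-0.0016,-0.0008,0],[0,0,0]],[0.65,[0,0,-0.04],[0,0,0]],[0.65,[0,0,-0.1],[0,0,0]],[0.65,[0,0,-0.1],[0,0,0]]]'
python3 pcs.py top6; python3 go.py 500,-170,120,6.3,-25
```

```text
time_s: 25.28
eef_pos: [580.8, -332.4, 151.1]
tool_rot: [0.951, -0.051, 0.305, 0.02]
force: [0.6, -0.4, -0.3]
opening: 0.649
grasp_force: 0.0
[301. 288.] xy 482.3 61.8 wh 81.7 41.8 ang -10.8 z 8.3
[402. 289.] xy 482.4 -169.2 wh 81.3 41.7 ang 6.3 z 8.8
[253. 292.] xy 473.6 172.3 wh 81.0 42.9 ang -5.9 z 8.1
t 25.3 tcp [ 580.4 -331.5  148.2] open 0.65 grip 0 yzx [ -6.  -35.4  -0.3] q [-0.74 -0.03  2.04  0.57  0.68  0.57]
500,-170,120,6.3,-25 [[-0.0953, -0.1519, -0.0341], [1.5, -60.1, -13.1]] rows 5.8
```

View pics/top6c.png

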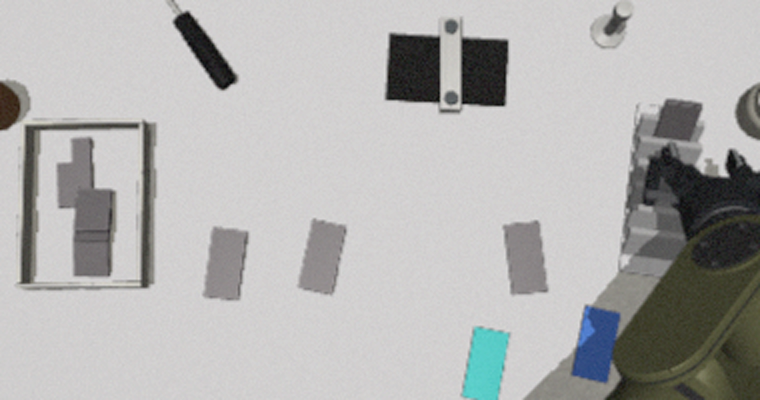

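The first plaque stands in slot 4 at crop (680,118). Next is the plaque at (482.4, -169.2).

```bash
python3 go.py 501,-167.1,70,6.3,-25; python3 -m creep '[[0.65,[-0.0953,-0.1519,-0.0341],[1.5,-60.1,-13.1]],[0.65,[-0.0953,-0.1519,-0.0341],[1.5,-60.1,-13.1]],[0.65,[-0.0953,-0.1519,-0.0341],[1.5,-60.1,-13.1]],[0.65,[-0.0953,-0.1519,-0.0341],[1.5,-60.1,-13.1]],[0.65,[-0.0953,-0.1519,-0.0341],[1.5,-60.1,-13.1]],[0.65,[-0.0953,-0.1519,-0.0341],[1.5,-60.1,-13.1]],[0.65,[-0.0953,-0.1519,-0.0341],[1.5,-60.1,-13.1]]]' | head -2
python3 go.py 501,-167.1,30,6.3,-25 501,-167.1,1.5,6.3,-25
```

```text
t 25.3 tcp [ 580.4 -331.5  148.2] open 0.65 grip 0 yzx [ -6.  -35.4  -0.3] q [-0.74 -0.03  2.04  0.57  0.68  0.57]
501,-167.1,70,6.3,-25 [[-0.1237, -0.1552, 0.007], [1.5, -60.1, -13.1]] rows 5.8
time_s: 26.2
eef_pos: [499.6, -167.9, 114.2]
t 26.2 tcp [ 499.6 -167.9  114.2] open 0.65 grip 0 yzx [ 6.7 25.4  0.4] q [-0.33  0.22  1.79 -0.18  1.53  1.17]
501,-167.1,30,6.3,-25 [[0.0374, -0.0001, 0.0755], [-0.3, 0.4, 0.3]] rows 1.3
501,-167.1,1.5,6.3,-25 [[0.0497, 0.0001, 0.1012], [-0.3, 0.4, 0.3]] rows 0.5
```

```bash
python3 -m creep '[[0.65,[0.025,0,0.05],[-0.3,0.4,0.3]],[0.65,[0.0374,0,0.0755],[-0.3,0.4,0.3]],[0.65,[0.047,0,0.0955],[-0.3,0.4,0.3]],[0.65,[0.0495,0.0001,0.1007],[-0.3,0.4,0.3]],[0.65,[0.0495,0.0001,0.1007],[-0.3,0.4,0.3]]]' | head -2
python3 -m creep '[[0.3,[0,0,0],[0,0,0]],[0,[0,0,0],[0,0,0]],[0,[0,0,0],[0,0,0]],[0,[0,0,0],[0,0,0]]]'
python3 pl.py save 482.4 -169.2 6.3; python3 go.py 495,-167,130,6.3,0
```

```text
time_s: 26.82
eef_pos: [501.4, -168.5, 5.6]
time_s: 27.32
eef_pos: [502.6, -168.7, 7.1]
tool_rot: [0.976, 0.053, -0.213, 0.014]
force: [0.1, 1.0, 6.3]
opening: 0.416
grasp_force: 59.2
t 27.3 tcp [ 502.6 -168.7    7.1] open 0.42 grip 59 F [0.1 1.  6.3] q [-0.33  0.36  1.83 -0.19  1.35  1.21]
[-15.3  -1.7  14.8]
t 27.3 tcp [ 502.6 -168.7    7.1] open 0.42 grip 59 yzx [ 6.1 24.6 -0.2] q [-0.33  0.36  1.83 -0.19  1.35  1.21]
495,-167,130,6.3,0 [[-0.0579, -0.002, -0.1087], [0.2, 24.6, -0.1]] rows 2.3
```

```bash
python3 -m creep '[[0.65,[0,0,0],[0,0,0]],[0.65,[0,0,0],[0,0,0]],[0.65,[0.0022,0,0.005],[0,0,0]],[0.65,[0.0022,0,0.005],[0,0,0]],[0.3,[0.0022,0,0.005],[0,0,0]],[0,[0.0022,0,0.005],[0,0,0]],[0,[0.0022,0,0.005],[0,0,0]],[0,[0.0022,0,0.005],[0,0,0]]]'
python3 pl.py save 482.4 -169.2 6.3; python3 go.py 495,-167,130,6.3,0
```

```text
time_s: 28.32
eef_pos: [502.2, -168.6, 2.0]
tool_rot: [0.975, 0.053, -0.214, 0.013]
force: [0.1, 1.7, 12.6]
opening: 0.447
grasp_force: 63.1
t 28.3 tcp [ 502.2 -168.6    2. ] open 0.45 grip 63 F [ 0.1  1.7 12.6] q [-0.33  0.37  1.83 -0.19  1.34  1.21]
[-17.2  -1.5  10.1]
t 28.3 tcp [ 502.2 -168.6    2. ] open 0.45 grip 63 yzx [ 6.2 24.7 -0.2] q [-0.33  0.37  1.83 -0.19  1.34  1.21]
495,-167,130,6.3,0 [[-0.0599, -0.0019, -0.1134], [0.2, 24.7, -0.1]] rows 2.3
```

```bash
python3 -m creep '[[0,[-0.027,0,-0.057],[0,0,0]],[0,[-0.06,0,-0.1134],[0,24.7,0]],[0,[-0.06,0,-0.1134],[0,24.7,0]],[0,[-0.06,0,-0.1134],[0,24.7,0]]]' | tail -2
python3 pl.py slot 3 130 85 46
```

```text
opening: 0.439
grasp_force: 60.6
t 28.8 tcp [ 493.4 -169.   129.2] open 0.44 grip 61 F [-0.9 -0.8  0.1] q [-0.43 -0.08  2.03 -0.    1.18  1.03]
130 [ 653.3 -338.2  134.7] [[0.1407, 0.1855, -0.0043], [-3.7, 34.9, 12.2]] rows 3.7
85 [ 630.9 -335.8   95.7] [[0.1186, 0.1805, 0.0346], [-3.7, 34.9, 12.2]] rows 3.5
46 [ 611.5 -333.7   62. ] [[0.0994, 0.1762, 0.0683], [-3.7, 34.9, 12.2]] rows 3.5
```

```bash
python3 -m creep '[[0,[0.1407,0.1855,-0.0043],[-3.7,34.9,12.2]],[0,[0.1407,0.1855,-0.0043],[-3.7,34.9,12.2]],[0,[0.1407,0.1855,-0.0043],[-3.7,34.9,12.2]],[0,[0.1407,0.1855,-0.0043],[-3.7,34.9,12.2]],[0,[0.1407,0.1855,-0.0043],[-3.7,34.9,12.2]],[0,[0.1407,0.1855,-0.0043],[-3.7,34.9,12.2]],[0,[0.1407,0.1855,-0.0043],[-3.7,34.9,12.2]],[0,[0.1407,0.1855,-0.0043],[-3.7,34.9,12.2]]]' | tail -2
python3 pl.py slot 3 130 85 46
```

```text
opening: 0.443
grasp_force: 60.7
t 29.8 tcp [ 654.1 -337.   132.8] open 0.44 grip 61 F [-0.7  0.8 -0.8] q [-0.66  0.13  1.9   0.53  0.64  0.66]
130 [ 653.3 -338.2  134.7] [[0.0005, 0.0013, -0.002], [-0.1, 0.3, 0.1]] rows 0.0
85 [ 630.9 -335.8   95.7] [[-0.0403, 0.0013, 0.017], [-0.1, 0.3, 0.1]] rows 0.7
46 [ 611.5 -333.7   62. ] [[-0.0756, 0.0013, 0.0335], [-0.1, 0.3, 0.1]] rows 1.3
```

```bash
python3 -m creep '[[0,[-0.0403,0.0013,0.017],[0,0.3,0]],[0,[-0.0403,0.0013,0.017],[0,0.3,0]],[0,[-0.05,0.0013,0.0215],[0,0.3,0]],[0,[-0.06,0.0013,0.0262],[0,0.3,0]],[0,[-0.07,0.0013,0.0309],[0,0.3,0]],[0,[-0.0756,0.0013,0.0335],[0,0.3,0]],[0,[-0.0756,0.0013,0.0335],[0,0.3,0]]]' 
python3 pl.py slot 3 46 44
```

```text
time_s: 30.7
eef_pos: [611.0, -334.2, 60.8]
tool_rot: [0.952, -0.053, 0.302, 0.016]
force: [-0.6, -0.1, -0.3]
opening: 0.441
grasp_force: 60.7
t 30.7 tcp [ 611.  -334.2   60.8] open 0.44 grip 61 F [-0.6 -0.1 -0.3] q [-0.71  0.16  2.02  0.68  0.54  0.46]
46 [ 611.5 -333.7   62. ] [[0.001, -0.0005, -0.0007], [-0.1, 0.1, 0.0]] rows 0.0
44 [ 610.5 -333.6   60.2] [[-0.0008, -0.0005, 0.0001], [-0.1, 0.1, 0.0]] rows 0.0
```

Slid in with no contact force. I'll release it and move to the next plaque, at (482.2, 61.5) with yaw -11.

```bash
python3 -m creep '[[0.5,[-0.001,-0.0005,0],[0,0,0]],[0.65,[-0.001,-0.0005,0],[0,0,0]],[0.65,[-0.001,-0.0005,0],[0,0,0]],[0.65,[0,0,-0.04],[0,0,0]],[0.65,[0,0,-0.1],[0,0,0]],[0.65,[0,0,-0.1],[0,0,0]]]' | head -2
python3 go.py 501,57.7,100,-11,-25
```

```text
time_s: 31.45
eef_pos: [555.0, -330.2, 149.7]
t 31.4 tcp [ 555.  -330.2  149.7] open 0.66 grip 0 yzx [ -6.1 -35.7  -0.4] q [-0.77 -0.08  2.09  0.59  0.7   0.53]
501,57.7,100,-11,-25 [[-0.1062, -0.3798, -0.0182], [-0.1, -60.7, 4.8]] rows 6.3
```

```bash
python3 -m creep '[[0.65,[-0.1062,-0.3798,-0.0182],[-0.1,-60.7,4.8]],[0.65,[-0.1062,-0.3798,-0.0182],[-0.1,-60.7,4.8]],[0.65,[-0.1062,-0.3798,-0.0182],[-0.1,-60.7,4.8]],[0.65,[-0.1062,-0.3798,-0.0182],[-0.1,-60.7,4.8]],[0.65,[-0.1062,-0.3798,-0.0182],[-0.1,-60.7,4.8]],[0.65,[-0.1062,-0.3798,-0.0182],[-0.1,-60.7,4.8]],[0.65,[-0.1062,-0.3798,-0.0182],[-0.1,-60.7,4.8]],[0.65,[-0.1062,-0.3798,-0.0182],[-0.1,-60.7,4.8]]]' | head -2
python3 -m creep '[[0.65,[0,0,0],[0,0,0]]]' >/dev/null
python3 pcs.py top7; python3 go.py 501,57.7,30,-11,-25 501,57.7,0,-11,-25
```

```text
time_s: 32.45
eef_pos: [498.2, 62.2, 94.7]
[253. 291.] xy 473.5 171.3 wh 81.0 44.0 ang -6.7 z 8.3
t 32.6 tcp [499.3  59.5  96.6] open 0.65 grip 0 yzx [-10.8  25.4   0.3] q [-0.03  0.2   1.85  0.07  1.53  1.71]
501,57.7,30,-11,-25 [[0.0304, 0.0017, 0.0593], [-0.2, 0.4, 0.2]] rows 1.1
501,57.7,0,-11,-25 [[0.0433, 0.0019, 0.0864], [-0.2, 0.4, 0.2]] rows 0.5
```

View pics/top7c.png

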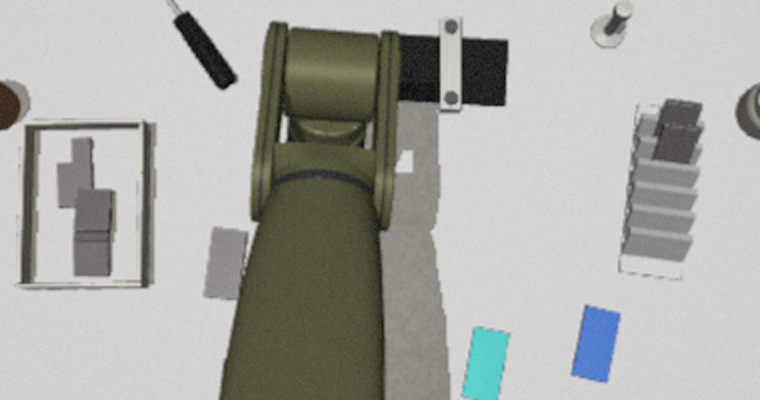

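Two plaques now stand in slots 4 and 3, at (682,112) and (676,140). I'll pick up the third.

```bash
python3 -m creep '[[0.65,[0.02,0.001,0.04],[-0.2,0.4,0.2]],[0.65,[0.0304,0.0017,0.0593],[-0.2,0.4,0.2]],[0.65,[0.0395,0.0019,0.078],[-0.2,0.4,0.2]],[0.65,[0.043,0.0019,0.086],[-0.2,0.4,0.2]],[0.65,[0.043,0.0019,0.086],[-0.2,0.4,0.2]]]' | head -2
python3 -m creep '[[0.3,[0,0,0],[0,0,0]],[0,[0,0,0],[0,0,0]],[0,[0,0,0],[0,0,0]],[0,[0,0,0],[0,0,0]]]'
python3 pl.py save 482.2 61.5 -11; python3 go.py 495,57.7,130,-11,0
```

```text
time_s: 33.25
eef_pos: [501.1, 58.2, 0.6]
time_s: 33.75
eef_pos: [502.0, 58.3, 2.2]
tool_rot: [0.972, -0.093, -0.215, -0.021]
force: [0.3, -0.5, 5.7]
opening: 0.442
grasp_force: 62.3
t 33.8 tcp [502.   58.3   2.2] open 0.44 grip 62 F [ 0.3 -0.5  5.7] q [-0.03  0.33  1.88  0.07  1.36  1.7 ]
[-17.2   0.7  10.4]
t 33.8 tcp [502.   58.3   2.2] open 0.44 grip 62 yzx [-10.9  24.9   0. ] q [-0.03  0.33  1.88  0.07  1.36  1.7 ]
495,57.7,130,-11,0 [[-0.06, 0.0019, -0.1131], [-0.0, 24.9, 0.0]] rows 2.3
```

```bash
python3 -m creep '[[0,[-0.027,0,-0.057],[0,0,0]],[0,[-0.06,0.0019,-0.1131],[0,24.9,0]],[0,[-0.06,0.0019,-0.1131],[0,24.9,0]],[0,[-0.06,0.0019,-0.1131],[0,24.9,0]]]' | tail -2
python3 pl.py slot 2 130 85 46
```

```text
opening: 0.444
grasp_force: 60.3
t 34.2 tcp [493.9  58.1 130.6] open 0.44 grip 60 F [-0.7 -0.2 -0.4] q [ 0.01 -0.14  2.08  0.    1.19  1.77]
130 [ 627.6 -333.2  135. ] [[0.2055, 0.3589, -0.004], [1.4, 34.8, -4.7]] rows 6.6
85 [ 605.3 -330.8   96. ] [[0.1829, 0.3608, 0.0349], [1.4, 34.8, -4.7]] rows 6.5
46 [ 585.9 -328.7   62.3] [[0.1633, 0.3624, 0.0686], [1.4, 34.8, -4.7]] rows 6.5
```

```bash
python3 -m creep '[[0,[0.2055,0.3589,-0.004],[1.4,34.8,-4.7]],[0,[0.2055,0.3589,-0.004],[1.4,34.8,-4.7]],[0,[0.2055,0.3589,-0.004],[1.4,34.8,-4.7]],[0,[0.2055,0.3589,-0.004],[1.4,34.8,-4.7]],[0,[0.2055,0.3589,-0.004],[1.4,34.8,-4.7]],[0,[0.2055,0.3589,-0.004],[1.4,34.8,-4.7]],[0,[0.2055,0.3589,-0.004],[1.4,34.8,-4.7]],[0,[0.2055,0.3589,-0.004],[1.4,34.8,-4.7]]]' | tail -2
python3 -m creep '[[0,[0,0,0],[0,0,0]],[0,[0,0,0],[0,0,0]]]' | tail -2
python3 pl.py slot 2 130 85 46
```

```text
opening: 0.44
grasp_force: 60.5
opening: 0.44
grasp_force: 60.5
t 35.5 tcp [ 627.1 -332.2  131.4] open 0.44 grip 60 F [ 0.4  0.1 -0.9] q [-0.68  0.08  1.96  0.54  0.65  0.63]
130 [ 627.6 -333.2  135. ] [[0.0026, 0.0009, -0.0026], [-0.0, 0.4, 0.1]] rows 0.1
85 [ 605.3 -330.8   96. ] [[-0.0381, 0.0009, 0.0166], [-0.0, 0.4, 0.1]] rows 0.7
46 [ 585.9 -328.7   62.3] [[-0.0733, 0.0008, 0.0333], [-0.0, 0.4, 0.1]] rows 1.3
```

```bash
python3 -m creep '[[0,[-0.0381,0.0009,0.0166],[0,0.4,0.1]],[0,[-0.0381,0.0009,0.0166],[0,0.4,0.1]],[0,[-0.049,0.0009,0.0217],[0,0.4,0.1]],[0,[-0.059,0.0008,0.0265],[0,0.4,0.1]],[0,[-0.069,0.0008,0.0312],[0,0.4,0.1]],[0,[-0.0735,0.0008,0.0333],[0,0.4,0.1]],[0,[-0.0735,0.0008,0.0333],[0,0.4,0.1]]]' 
python3 pl.py slot 2 46 44
```

```text
time_s: 36.38
eef_pos: [585.8, -330.1, 61.9]
tool_rot: [0.952, -0.052, 0.3, 0.016]
force: [0.9, 0.1, -0.1]
opening: 0.442
grasp_force: 60.5
t 36.4 tcp [ 585.8 -330.1   61.9] open 0.44 grip 60 F [ 0.9  0.1 -0.1] q [-0.73  0.11  2.07  0.69  0.55  0.43]
46 [ 585.9 -328.7   62.3] [[0.0001, -0.0014, -0.0003], [-0.0, 0.1, -0.1]] rows 0.0
44 [ 584.9 -328.6   60.5] [[-0.0017, -0.0014, 0.0005], [-0.0, 0.1, -0.1]] rows 0.0
```

```bash
python3 -m creep '[[0.5,[-0.0016,-0.001,0],[0,0,0]],[0.65,[-0.0016,-0.001,0],[0,0,0]],[0.65,[-0.0016,-0.001,0],[0,0,0]],[0.65,[0,0,-0.04],[0,0,0]],[0.65,[0,0,-0.1],[0,0,0]],[0.65,[0,0,-0.1],[0,0,0]]]' | head -2
python3 go.py 492.4,169.8,100,-6.5,-25
```

```text
time_s: 37.12
eef_pos: [529.9, -326.2, 150.8]
t 37.1 tcp [ 529.9 -326.2  150.8] open 0.65 grip 0 yzx [ -6.1 -35.5  -0.4] q [-0.8  -0.13  2.14  0.59  0.72  0.51]
492.4,169.8,100,-6.5,-25 [[-0.1025, -0.4892, -0.0145], [0.4, -60.5, 0.2]] rows 8.0
```

```bash
python3 -m creep '[[0.65,[-0.1025,-0.4892,-0.0145],[0.4,-60.5,0.2]],[0.65,[-0.1025,-0.4892,-0.0145],[0.4,-60.5,0.2]],[0.65,[-0.1025,-0.4892,-0.0145],[0.4,-60.5,0.2]],[0.65,[-0.1025,-0.4892,-0.0145],[0.4,-60.5,0.2]],[0.65,[-0.1025,-0.4892,-0.0145],[0.4,-60.5,0.2]],[0.65,[-0.1025,-0.4892,-0.0145],[0.4,-60.5,0.2]],[0.65,[-0.1025,-0.4892,-0.0145],[0.4,-60.5,0.2]],[0.65,[-0.1025,-0.4892,-0.0145],[0.4,-60.5,0.2]]]' | head -2
python3 -m creep '[[0.65,[0,0,0],[0,0,0]],[0.65,[0,0,0],[0,0,0]]]' >/dev/null
python3 go.py 492.4,169.8,30,-6.5,-25 492.4,169.8,0,-6.5,-25
```

```text
time_s: 38.12
eef_pos: [490.8, 163.0, 96.7]
t 38.4 tcp [491.  160.8  97.8] open 0.65 grip 0 yzx [-6.1 25.5  0.4] q [0.15 0.22 1.83 0.12 1.53 1.8 ]
492.4,169.8,30,-6.5,-25 [[0.0296, -0.0086, 0.061], [-0.3, 0.5, 0.3]] rows 1.1
492.4,169.8,0,-6.5,-25 [[0.0425, -0.0084, 0.0881], [-0.3, 0.5, 0.3]] rows 0.5
```

```bash
python3 -m creep '[[0.65,[0.01,-0.0086,0.02],[-0.3,0.5,0.3]],[0.65,[0.0296,-0.0086,0.061],[-0.3,0.5,0.3]],[0.65,[0.039,-0.0085,0.08],[-0.3,0.5,0.3]],[0.65,[0.0422,-0.0084,0.0875],[-0.3,0.5,0.3]],[0.65,[0.0422,-0.0084,0.0875],[-0.3,0.5,0.3]]]' | head -2
python3 -m creep '[[0.3,[0,0,0],[0,0,0]],[0,[0,0,0],[0,0,0]],[0,[0,0,0],[0,0,0]],[0,[0,0,0],[0,0,0]]]'
python3 pl.py save 473.5 172 -6.5; python3 go.py 486,169.8,130,-6.5,0
```

```text
time_s: 39.0
eef_pos: [493.2, 169.3, 1.8]
time_s: 39.5
eef_pos: [494.5, 169.9, 3.3]
tool_rot: [0.975, -0.055, -0.214, -0.013]
force: [1.1, -0.3, 6.2]
opening: 0.442
grasp_force: 60.7
t 39.5 tcp [494.5 169.9   3.3] open 0.44 grip 61 F [ 1.1 -0.3  6.2] q [0.17 0.35 1.85 0.12 1.36 1.8 ]
[-17.8   0.3  11.8]
t 39.5 tcp [494.5 169.9   3.3] open 0.44 grip 61 yzx [-6.5 24.8  0.1] q [0.17 0.35 1.85 0.12 1.36 1.8 ]
486,169.8,130,-6.5,0 [[-0.0607, 0.0009, -0.1115], [-0.1, 24.8, -0.0]] rows 2.3
```

```bash
python3 -m creep '[[0,[-0.027,0,-0.057],[0,0,0]],[0,[-0.0607,0.0009,-0.1115],[0,24.8,0]],[0,[-0.0607,0.0009,-0.1115],[0,24.8,0]],[0,[-0.0607,0.0009,-0.1115],[0,24.8,0]]]' | tail -2
python3 pl.py slot 1 130 85 46
```

```text
opening: 0.438
grasp_force: 60.2
t 40.0 tcp [484.1 170.2 130.1] open 0.44 grip 60 F [-0.5 -0.4 -0.7] q [ 0.23 -0.1   2.05  0.    1.19  1.92]
130 [ 601.3 -330.7  136.5] [[0.1729, 0.4846, -0.0067], [0.0, 35.1, -0.3]] rows 8.2
85 [ 578.9 -328.3   97.5] [[0.1502, 0.4847, 0.0322], [0.0, 35.1, -0.3]] rows 8.1
46 [ 559.5 -326.2   63.8] [[0.1306, 0.4849, 0.0659], [0.0, 35.1, -0.3]] rows 8.1
```

```bash
python3 -m creep '[[0,[0.1729,0.4846,-0.0067],[0,35.1,-0.3]],[0,[0.1729,0.4846,-0.0067],[0,35.1,-0.3]],[0,[0.1729,0.4846,-0.0067],[0,35.1,-0.3]],[0,[0.1729,0.4846,-0.0067],[0,35.1,-0.3]],[0,[0.1729,0.4846,-0.0067],[0,35.1,-0.3]],[0,[0.1729,0.4846,-0.0067],[0,35.1,-0.3]],[0,[0.1729,0.4846,-0.0067],[0,35.1,-0.3]],[0,[0.1729,0.4846,-0.0067],[0,35.1,-0.3]]]' | tail -2
python3 -m creep '[[0,[0,0,0],[0,0,0]],[0,[0,0,0],[0,0,0]]]' | tail -2
python3 pl.py slot 1 130 85 46
```

```text
opening: 0.438
grasp_force: 60.3
opening: 0.438
grasp_force: 60.4
t 41.2 tcp [ 597.6 -316.7  133.2] open 0.44 grip 60 F [-0.7  0.8 -1.1] q [-0.7   0.01  2.03  0.55  0.65  0.61]
130 [ 601.3 -330.7  136.5] [[0.0062, 0.0136, 0.0003], [0.1, 0.4, -0.0]] rows 0.2
85 [ 578.9 -328.3   97.5] [[-0.0346, 0.0136, 0.0194], [0.1, 0.4, -0.0]] rows 0.7
46 [ 559.5 -326.2   63.8] [[-0.0699, 0.0136, 0.036], [0.1, 0.4, -0.0]] rows 1.3
```

```bash
python3 -m creep '[[0,[0.0062,0.0136,0.0003],[0,0.4,0]],[0,[-0.0346,0.0136,0.0194],[0,0.4,0]],[0,[-0.0346,0.0136,0.0194],[0,0.4,0]],[0,[-0.045,0.0136,0.0243],[0,0.4,0]],[0,[-0.055,0.0136,0.029],[0,0.4,0]],[0,[-0.065,0.0136,0.0337],[0,0.4,0]],[0,[-0.0699,0.0136,0.036],[0,0.4,0]],[0,[-0.0699,0.0136,0.036],[0,0.4,0]]]' 
python3 pl.py slot 1 46 44
```

```text
time_s: 42.25
eef_pos: [559.9, -326.7, 64.0]
tool_rot: [0.951, -0.052, 0.303, 0.017]
force: [0.4, -1.0, 0.3]
opening: 0.438
grasp_force: 60.4
t 42.2 tcp [ 559.9 -326.7   64. ] open 0.44 grip 60 F [ 0.4 -1.   0.3] q [-0.76  0.06  2.12  0.71  0.57  0.38]
46 [ 559.5 -326.2   63.8] [[-0.0005, -0.0005, -0.0], [0.1, -0.1, -0.0]] rows 0.0
44 [ 558.6 -326.1   62. ] [[-0.0023, -0.0005, 0.0008], [0.1, -0.1, -0.0]] rows 0.0
```

I'll release it, back away to clear both views, and check everything.

```bash
python3 -m creep '[[0.5,[-0.002,-0.0005,0.0005],[0,0,0]],[0.65,[-0.002,-0.0005,0.0005],[0,0,0]],[0.65,[-0.002,-0.0005,0.0005],[0,0,0]],[0.65,[0,0,-0.04],[0,0,0]],[0.65,[0,0,-0.1],[0,0,0]],[0.65,[0,0,-0.1],[0,0,0]]]' | head -2
python3 -m creep '[[0.65,[0,-0.3,-0.03],[0,-20,0]],[0.65,[0,-0.3,-0.03],[0,-20,0]],[0.65,[0,-0.3,-0.03],[0,-20,0]],[0.65,[0,-0.3,-0.03],[0,-20,0]],[0.65,[0,-0.3,-0.03],[0,-20,0]],[0.65,[0,-0.3,-0.03],[0,-20,0]],[0.65,[0,-0.3,-0.03],[0,-20,0]]]' | head -2
python3 - <<'E'
from h import *
im,d=snap('top','topF'); s,_=snap('scene','scF'); P=cloud('top',d)
a=cv2.resize(im[195:310,140:500],None,fx=2.2,fy=2.2,interpolation=cv2.INTER_CUBIC); b=cv2.resize(s[200:310,110:250],None,fx=3,fy=3,interpolation=cv2.INTER_CUBIC)
c=np.zeros((600,800,3),np.uint8); c[:a.shape[0],:a.shape[1]]=a; c[260:260+b.shape[0],:b.shape[1]]=b
e=cv2.resize(im[200:310,435:510],None,fx=3,fy=3,interpolation=cv2.INTER_CUBIC); c[260:260+e.shape[0],450:450+e.shape[1]]=e
cv2.imwrite('pics/F.png',cv2.convertScaleAbs(c,alpha=1.7))
# rack-frame top edges of plaques
Rz=R.from_euler('z',-6.2,degrees=True); Q=Rz.inv().apply(P.reshape(-1,3)-[551.4,-325.6,0])
for k in range(1,5):
    x0=26*k-52+40; m=(abs(Q[:,0]-x0)<9)&(abs(Q[:,1])<60)&(Q[:,2]>66)&(Q[:,2]<95)
    print(k,m.sum(),Q[m].mean(0).round(1),np.percentile(Q[m][:,1],[3,97]).round(1),np.percentile(Q[m][:,2],[50,97]).round(1) if m.sum() else '')
E
```

```text
time_s: 43.0
eef_pos: [503.6, -322.8, 152.6]
time_s: 43.88
eef_pos: [518.0, -19.7, 169.5]
1 124 [15.7  0.4 72.8] [-19.2  19.5] [73.4 79.4]
2 116 [42.1  1.1 72.7] [-18.8  20. ] [72.7 79.4]
3 110 [68.1 -0.5 72.9] [-19.6  17.7] [73.3 78.9]
4 125 [93.4 -0.7 72.2] [-19.   18.1] [71.9 80.2]
```

View pics/F.png

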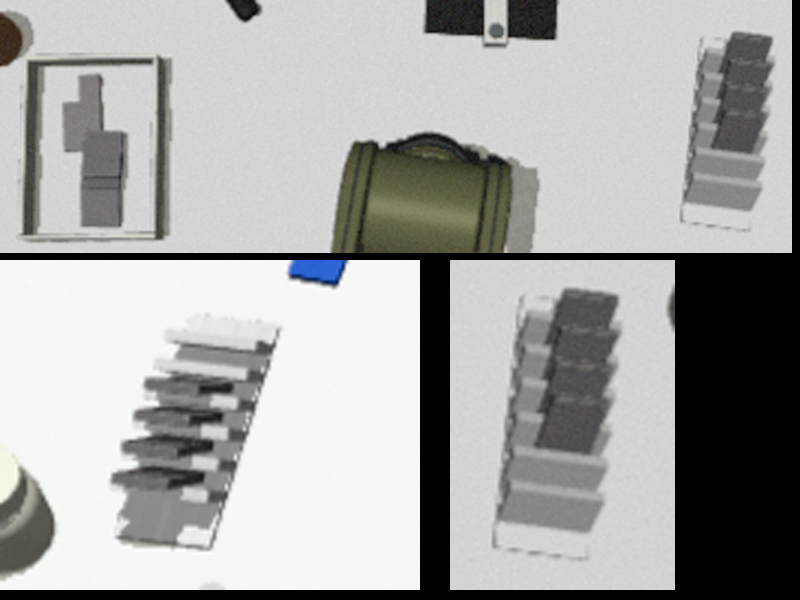

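The final view shows four plaques leaning in slots 1–4, centred to about 1 mm with tops at about 79 mm. The clamp is on the mat. The bin holds the chipped, bent and short pieces at (70–125, 75–228), and the bench between is clear of them (seen in top6).

```bash
python3 -c "
from h import *
d=np.load('pics/topF.npy');P=cloud('top',d)
for v,u in((235,178),(243,174),(260,187),(268,187),(285,186),(292,186)):print(u,v,P[v-1:v+2,u-1:u+2].reshape(-1,3).mean(0).round())
print(order.sign_off())"
```

```text
178 235 [603. 348.  13.]
174 243 [584. 356.  15.]
187 260 [543. 322.  24.]
187 268 [525. 320.  27.]
186 285 [486. 323.  20.]
186 292 [471. 323.  16.]
the job is handed in; nothing more can be done
None
```

I handed the job in: by the last camera views the clamp bar is on the mat, the four sound plaques stand in slots 1–4, and the chipped, bent and short pieces are in the bin; sign-off gave no verdict.

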